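# Turn the compound jar and sort the syringes for refilling

### The job

Get the polishing bench ready for refilling. Take the jar of compound off the wooden stand, hold it upside down in the air for about two seconds so that the settled compound loosens, then set it gently upright in the middle of the round cork-topped stand. Also sort all the syringes, in whatever order suits: those with the plunger pushed in (empty) go in the steel tray and those with the plunger pulled out (full) in the red tray, each lying flat on the tray floor with its plunger left as it was, and leave everything else on the bench alone.

Things in the scene. Friction and masses are not known exactly. Their poses are not given: they have to be found in the camera images.
- jar: Round jar of polishing compound with amber glass, paper label and a black lid that stays tight: 100 mm tall, 56 mm in diameter up to 70 mm height and narrower above, 0.2 to 0.4 kg. Origin at the centre of its underside, z up through the lid. It starts upright on the wooden stand.
- wood_stand: Fixed block of light wood, 80 x 80 x 60 mm tall, on which the jar starts. Origin at the centre of its underside.
- round_stand: Fixed round grey stand with a cork top, 100 mm in diameter, 60 mm tall. Origin at the centre of its underside, z up.
- steel_tray: Empty shallow open tray of bare steel, fixed: 230 x 210 mm outside (own x by y), walls 5 mm thick and 27 mm tall, floor 5 mm thick. Origin at the centre of its underside.
- red_tray: Empty shallow open tray painted red, fixed, same size and frame as the steel tray.
- syringe_a: Capped syringe lying on its side (may be absent), 75 g. White barrel 26 mm thick, 80 mm long; origin at the middle of its axis, 13 mm above what it lies on; own x along the barrel to the blue cap (ends at +53 mm). Flange 4 x 44 x 26 mm at x = -40 mm; behind it the black plunger, its 22 mm thumb disc ending at x = -51 mm when in, to -97 mm when out. Grasp it by the barrel.
- plunger_a (a joint): Plunger of syringe_a, m: 0 is pushed fully in (empty), 0.03 to 0.045 is pulled out (full); empties start at 0 to 0.003. It slides with 3 N of friction and stays where it is left.
- syringe_b: Capped syringe lying on its side (may be absent), 75 g. White barrel 26 mm thick, 80 mm long; origin at the middle of its axis, 13 mm above what it lies on; own x along the barrel to the blue cap (ends at +53 mm). Flange 4 x 44 x 26 mm at x = -40 mm; behind it the black plunger, its 22 mm thumb disc ending at x = -51 mm when in, to -97 mm when out. Grasp it by the barrel.
- plunger_b (a joint): Plunger of syringe_b, m: 0 is pushed fully in (empty), 0.03 to 0.045 is pulled out (full); empties start at 0 to 0.003. It slides with 3 N of friction and stays where it is left.
- syringe_c: Capped syringe lying on its side (may be absent), 75 g. White barrel 26 mm thick, 80 mm long; origin at the middle of its axis, 13 mm above what it lies on; own x along the barrel to the blue cap (ends at +53 mm). Flange 4 x 44 x 26 mm at x = -40 mm; behind it the black plunger, its 22 mm thumb disc ending at x = -51 mm when in, to -97 mm when out. Grasp it by the barrel.
- plunger_c (a joint): Plunger of syringe_c, m: 0 is pushed fully in (empty), 0.03 to 0.045 is pulled out (full); empties start at 0 to 0.003. It slides with 3 N of friction and stays where it is left.
- syringe_d: Capped syringe lying on its side (may be absent), 75 g. White barrel 26 mm thick, 80 mm long; origin at the middle of its axis, 13 mm above what it lies on; own x along the barrel to the blue cap (ends at +53 mm). Flange 4 x 44 x 26 mm at x = -40 mm; behind it the black plunger, its 22 mm thumb disc ending at x = -51 mm when in, to -97 mm when out. Grasp it by the barrel.
- plunger_d (a joint): Plunger of syringe_d, m: 0 is pushed fully in (empty), 0.03 to 0.045 is pulled out (full); empties start at 0 to 0.003. It slides with 3 N of friction and stays where it is left.
- syringe_e: Capped syringe lying on its side (may be absent), 75 g. White barrel 26 mm thick, 80 mm long; origin at the middle of its axis, 13 mm above what it lies on; own x along the barrel to the blue cap (ends at +53 mm). Flange 4 x 44 x 26 mm at x = -40 mm; behind it the black plunger, its 22 mm thumb disc ending at x = -51 mm when in, to -97 mm when out. Grasp it by the barrel.
- plunger_e (a joint): Plunger of syringe_e, m: 0 is pushed fully in (empty), 0.03 to 0.045 is pulled out (full); empties start at 0 to 0.003. It slides with 3 N of friction and stays where it is left.
- syringe_f: Capped syringe lying on its side (may be absent), 75 g. White barrel 26 mm thick, 80 mm long; origin at the middle of its axis, 13 mm above what it lies on; own x along the barrel to the blue cap (ends at +53 mm). Flange 4 x 44 x 26 mm at x = -40 mm; behind it the black plunger, its 22 mm thumb disc ending at x = -51 mm when in, to -97 mm when out. Grasp it by the barrel.
- plunger_f (a joint): Plunger of syringe_f, m: 0 is pushed fully in (empty), 0.03 to 0.045 is pulled out (full); empties start at 0 to 0.003. It slides with 3 N of friction and stays where it is left.
- mug: Bystander: loose white mug, 80 mm wide, 95 mm tall. Origin at the centre of its underside.
- bowl: Bystander: loose black bowl, 110 mm wide, 60 mm tall. Origin at the centre of its underside.
- whetstone: Bystander: loose brick-coloured whetstone, 120 x 50 x 25 mm, lying beyond the stands. Origin at the centre of its underside.
- charcoal_block: Bystander: loose black charcoal block, 50 x 35 x 30 mm. Origin at the centre of its underside.
- grey_stone: Bystander: loose grey polishing stone, 60 x 40 x 20 mm. Origin at the centre of its underside.
- spray_bottle: Bystander: loose clear bottle with a blue cap, 52 mm wide, 130 mm tall, by the mug. Origin at the centre of its underside.
Not all that is in view belongs to the job. Leave any green or turquoise look-alike of the syringe_d alone. Leave any purple or turquoise look-alike of the syringe_c alone.

How it is judged (in metres and radians):
On the way, in this order (a step that is already met when the one before it is completed fails the run):
1. the jar is held upside down in the air (its axis tipped more than 126 degrees from upright) for 1 s (angle between jar's own z axis and vertical above 2.2 rad and height (world z) of jar above 0.12 m and contact force between jar and the fingers above 0.5 N), for 1 s.
2. the jar stands upright on the round stand, let go (angle between jar's own z axis and vertical below 0.1 rad and horizontal distance between jar and round_stand below 0.025 m and z of jar in the frame of round_stand between 0.054 and 0.066 m and contact force between jar and the fingers below 0.1 N), for 0.3 s.
At the end, for the whole second after the job is handed in: Jar at rest, upright within 6 deg, within 25 mm of the round stand's centre; every syringe at rest, level within 8 deg, on its tray's floor (barrel middle inside, under 35 mm above the tray's underside): pushed-in in steel (plunger < 12 mm), pulled-out in red (plunger > 20 mm) (angle between jar's own z axis and vertical below 0.1 rad and horizontal distance between jar and round_stand below 0.025 m and z of jar in the frame of round_stand between 0.054 and 0.066 m and linear speed of each of jar, syringe_a, syringe_b, syringe_c, syringe_d, syringe_e, syringe_f below 0.03 m/s and x of syringe_a in the frame of steel_tray between -0.1 and 0.1 m and y of syringe_a in the frame of steel_tray between -0.095 and 0.095 m and z of each of syringe_a, syringe_d, syringe_f in the frame of steel_tray below 0.035 m and angle between syringe_a's own x axis and vertical between 1.42 and 1.72 rad and value of joint each of plunger_a, plunger_d, plunger_f below 0.012 m and x of syringe_b in the frame of red_tray between -0.1 and 0.1 m and y of syringe_b in the frame of red_tray between -0.095 and 0.095 m and z of each of syringe_b, syringe_c, syringe_e in the frame of red_tray below 0.035 m and angle between syringe_b's own x axis and vertical between 1.42 and 1.72 rad and value of joint each of plunger_b, plunger_c, plunger_e above 0.02 m and x of syringe_c in the frame of red_tray between -0.1 and 0.1 m and y of syringe_c in the frame of red_tray between -0.095 and 0.095 m and angle between syringe_c's own x axis and vertical between 1.42 and 1.72 rad and x of syringe_d in the frame of steel_tray between -0.1 and 0.1 m and y of syringe_d in the frame of steel_tray between -0.095 and 0.095 m and angle between syringe_d's own x axis and vertical between 1.42 and 1.72 rad and x of syringe_e in the frame of red_tray between -0.1 and 0.1 m and y of syringe_e in the frame of red_tray between -0.095 and 0.095 m and angle between syringe_e's own x axis and vertical between 1.42 and 1.72 rad and x of syringe_f in the frame of steel_tray between -0.1 and 0.1 m and y of syringe_f in the frame of steel_tray between -0.095 and 0.095 m and angle between syringe_f's own x axis and vertical between 1.42 and 1.72 rad); the robot touches nothing.
It fails at once if the jar is knocked or dropped hard on a stand (over 60 N) (contact force between jar and wood_stand above 60 N or contact force between jar and round_stand above 60 N).
It fails at once if the jar is dropped or flung (faster than 1.5 m/s) (linear speed of jar above 1.5 m/s).
It fails at once if a bystander is moved more than 50 mm (distance of any of mug, bowl, whetstone, charcoal_block, grey_stone, spray_bottle from where it was at the start of the episode above 0.05 m).
Of syringe_a, syringe_b, syringe_c, syringe_d, syringe_e, syringe_f only 5 to 6 are there at a start; the rules pass over those that are not, and their reading is None.
At some moment in a run one of syringe_a, syringe_b, syringe_c, syringe_d, syringe_e, syringe_f may be knocked a few centimetres aside while the robot is not near it.
It also fails if it takes over 192 s, if anything falls off the work surface, if the arm or the gripper's body presses on something with over 40 N, if the wrist force passes 120 N, or if a joint passes its speed limit or range.

### The arm

A 6-joint arm with a two-finger parallel gripper is mounted at the origin on the work surface. World frame = base frame: x ahead of the robot, y to its left, z up, the work surface at z = 0. Lengths are in mm, angles in rad, forces in N, time in s.
With the tool pointing down it reaches from about 350 to 775 mm from the base axis. Payload 7.3 kg.
Tool frame: the origin (TCP) lies on the front face of the gripper's body, between the roots of the fingers; the fingertips stand 66 mm ahead of it and the grasp point (between the pads) lies 47 mm ahead of it (bot.tip_extent is the distance from the TCP to the fingertips, in mm); z points along the fingers, y is the line along which they close (so a half turn about z gives the same grasp; the last joint's range is limited). The gripper opens to 92 mm and grips with 3 to 60 N. Pads are 19 mm wide; open, the fingers measure 130 mm over their backs; the gripper's body (75 mm by 190 mm) begins 47 mm behind the grasp point.
Start: joints at [-1.476, 0.342, 1.524, -0, 1.275, -0.146], TCP at [125.223, -509.861, 292.241] pointing down, gripper open.
Joint ranges: [-2.53, 2.53], [-0.77, 2.02], [0.04, 2.7], [-1, 4.14], [0.28, 2.66], [-3.11, 3.11]. Speed limits (rad/s): [2.57, 2.57, 3.14, 3.14, 3.14, 3.14].

### API

Orientations are given as [roll, pitch, yaw] about the fixed x, y, z axes, in that order (R = Rz(yaw) Ry(pitch) Rx(roll)).
In Python, from plant import readout, viewer, order, bot gives the robot as it stands.
- The arm moves only by the shell command python3 -m creep 'ROWS'. ROWS is text: rows parted by semicolons, each of 7 numbers parted by spaces: the shift along the world's x, y, z in m, then the turn, a rotation vector about the world's x, y, z in rad, then the opening in per cent of the stroke, from 0 (shut) to 100 (fully open). A call has 1 to 8 rows; each row shifts and turns the commanded pose from where the row before left it; what a row does not reach is not made up. A row lasts 1/12 s, in which the tool goes at most 41.7 mm and 7.16 degrees, less where a joint would pass 70% of its speed; a pose out of reach is approached as far as the arm can. A call is refused whole if a number of a shift passes 0.0417 or a number of a turn 0.125, either way. A call with a gripper value outside its range is refused whole. The fingers move at their own pace and stop on an object; the grip force is fixed at half the most. Time passes only in rows, so rows that do not move let the fingers close. It gives the time, the measured TCP pose, the force, the opening and the grip force at its end, in the units of the state.
- readout.get_obs(): the state, without advancing time (a new reading comes with each control period).
- viewer.capture(name): name is "scene" or "top"; returns the picture (400x640x3 uint8, red, green, blue); there is no depth.
- viewer.camera_info(name): a dict with "fx", "fy", "cx", "cy" (pixels), "origin" and "rotation" of the camera in the world. Camera axes: x right, y up, looking along -z (the intrinsics and any distortion apply to the point x, -y, -z); pixel columns grow to the right and rows downward; lengths in mm; the calibration is good to about 2 mm. A picture is of the moment at which its call begins. camera_info takes no time and is no camera call.
- order.close_job(): hands the job in; it is judged then, once.
The state is a dict: "time": time; "joint_positions": joint angles; "dq": joint speeds; "tau": joint torques, N m; "tool_pos": TCP position; "tcp_rot": TCP orientation; "contact_force": force on the tool from outside, world axes, zero at the start; "moment": the same for the moment, N m; "grip_width": finger opening in mm; "finger_force": force on a finger pad.
Only numpy, scipy, OpenCV 4.12 (cv2) and the standard library are available. Lean on these libraries where they do the work, as an engineer would, in place of code of your own. Each camera call takes 0.05 s, during which the arm holds its last target. There are 200 camera calls.

## Working session

There is one attempt and no reset: what is moved stays moved. The work goes in short steps, Python scripts to look and compute and a shell command to move; the robot and the scene stay as the last step left them, time stands still between calls to the robot, and variables do not carry over. Pictures are saved under pics/ and viewed, at most 14 in all, crops included, and the job is handed in when it is done.

```bash
mkdir -p pics; cat > h.py <<'E'
import numpy as np, cv2
from plant import readout, viewer, order, bot
def cap(name,fn=None):
    im=viewer.capture(name)
    if fn: cv2.imwrite('pics/'+fn,im[:,:,::-1])
    return im
def ray(name,u,v):
    c=viewer.camera_info(name)
    d=np.array([(u-c['cx'])/c['fx'],-(v-c['cy'])/c['fy'],-1.0])
    return np.array(c['origin'],float),np.array(c['rotation'])@d
def onz(name,u,v,z):
    o,d=ray(name,u,v); return o+d*(z-o[2])/d[2]
def proj(name,p):
    c=viewer.camera_info(name); q=np.array(c['rotation']).T@(np.array(p,float)-np.array(c['origin']))
    return c['cx']+c['fx']*q[0]/-q[2], c['cy']-c['fy']*q[1]/-q[2]
E
python3 - <<'E'
from h import *
for n in('scene','top'):
    cap(n,n+'0.png');print(n,viewer.camera_info(n))
print(readout.get_obs(),bot.tip_extent)
E
```

```text
scene {'fx': 378.71706558334387, 'fy': 378.71706558334387, 'cx': 318.027963551494, 'cy': 197.3450541874457, 'origin': array([1523.51738914,  -99.88028593,  759.73415924]), 'rotation': array([0.96155316, 0.00521333, 1.39083868])}
top {'fx': 510.25897523755833, 'fy': 510.25897523755833, 'cx': 315.6844228884623, 'cy': 196.92477242498822, 'origin': array([ 476.90882174,   68.72212011, 1636.83255793]), 'rotation': array([ 0.04023434,  0.00175776, -1.5954107 ])}
{'time': 0.1, 'joint_positions': array([-1.47598634e+00,  3.42638541e-01,  1.52492600e+00,  1.49513558e-05,
        1.27536427e+00, -1.45991310e-01]), 'dq': array([ 0.00038295, -0.00209201, -0.00264412, -0.00046983,  0.00011321,
       -0.00074376]), 'tau': array([ 1.18632732e-03, -4.32006419e+01, -2.44693583e+01,  7.18870433e-02,
        5.26256638e-02, -5.29671445e-05]), 'tool_pos': array([ 125.206484  , -509.57609387,  291.62034249]), 'tcp_rot': array([-3.14027279e+00, -2.08520652e-04,  2.40796799e-01]), 'contact_force': array([ 0.41080128, -0.32940746,  0.23979597]), 'moment': array([-0.02788   , -0.02581996, -0.00609831]), 'finger_force': 0.0, 'grip_width': 91.72604441397824} 65.5
```

```bash
python3 - <<'E'
s=open('h.py').read()
s=s.replace("from plant","from scipy.spatial.transform import Rotation as Ro\nfrom plant",1).replace("np.array(c['rotation'])","Ro.from_euler('xyz',c['rotation']).as_matrix()")
open('h.py','w').write(s)
E
```

```text
(no output)
```

View pics/top0.png

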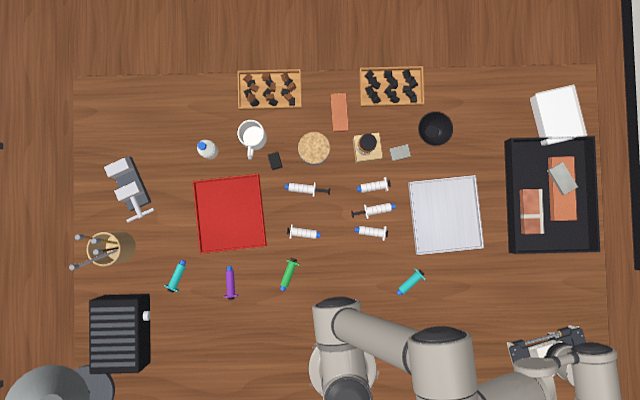

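View pics/scene0.png

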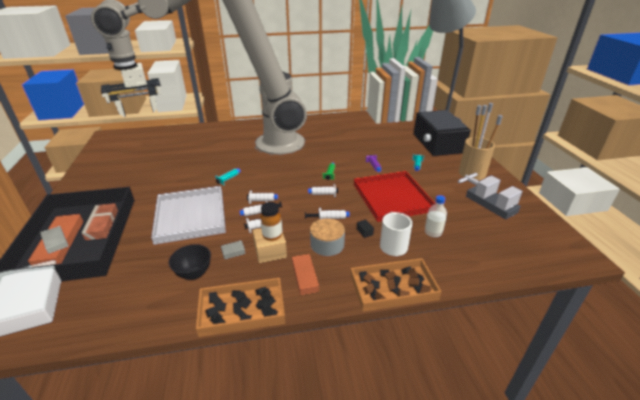

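```bash
python3 - <<'E'
from h import *
im=cap('top'); sc=cap('scene')
a=cv2.resize(im[125:245,275:415][:,:,::-1],None,fx=5.5,fy=5,interpolation=cv2.INTER_CUBIC)
cv2.imwrite('pics/c1.png',cv2.resize(im[125:245,275:415][:,:,::-1],(700,600),interpolation=cv2.INTER_CUBIC))
hsv=cv2.cvtColor(im,cv2.COLOR_RGB2HSV)
w=((hsv[...,1]<60)&(hsv[...,2]>150)).astype(np.uint8)
w[:, :280]=0; w[:,405:]=0; w[:175]=0; w[245:]=0
b=((hsv[...,0]>100)&(hsv[...,0]<125)&(hsv[...,1]>120)).astype(np.uint8)
b[:, :275]=0; b[:,405:]=0; b[:175]=0; b[245:]=0
for nm,m in(('white',cv2.morphologyEx(w,cv2.MORPH_CLOSE,np.ones((3,3)))),('blue',b)):
    n,l,s,c=cv2.connectedComponentsWithStats(m)
    for i in range(1,n):
        if s[i,4]<5: continue
        ys,xs=np.nonzero(l==i); P=np.array([onz('top',x,y,15 )[:2] for x,y in zip(xs,ys)])
        mu=P.mean(0); e,v=np.linalg.eigh(np.cov(P.T)); 
        print(nm,c[i].round(1),s[i],mu.round(1),'ang',np.degrees(np.arctan2(v[1,1],v[0,1])).round(1),'len',np.ptp((P-mu)@v[:,1]).round(0))
def blob(m,z,t):
    n,l,s,c=cv2.connectedComponentsWithStats(m.astype(np.uint8)); i=1+s[1:,4].argmax()
    r=cv2.minAreaRect(np.argwhere(l==i)[:,::-1].astype(np.float32))
    print(t,c[i].round(1),s[i],onz('top',*c[i],z).round(1)); bx=cv2.boxPoints(r); print(np.array([onz('top',*p,z)[:2] for p in bx]).round(0).tolist())
blob((hsv[...,1]>180)&((hsv[...,0]<5)|(hsv[...,0]>175))&(hsv[...,2]>100),27,'red')
m=(hsv[...,1]<40)&(hsv[...,2]>150); m[:,:405]=0;m[:,490:]=0;m[:165]=0;m[260:]=0; blob(m,27,'steel')
m=(hsv[...,2]>140)&(hsv[...,1]>50)&(hsv[...,1]<150); m[:,:294]=0;m[:,333:]=0;m[:128]=0;m[168:]=0; blob(m,60,'cork')
m=(hsv[...,2]<70);m[:,:350]=0;m[:,385:]=0;m[:128]=0;m[165:]=0; blob(m,100+60,'lid')
m=(hsv[...,2]>150)&(hsv[...,1]>40);m[:,:350]=0;m[:,386:]=0;m[:130]=0;m[165:]=0; blob(m,60,'wood')
for z in(0,160): print(onz('top',368,142,z))
E
```

```text
white [374.6 185.7] [361 177  28  16 246] [ 573.4 -118.4] ang 99.2 len 86.0
white [302.3 188. ] [288 182  28  15 240] [571.8 111.9] ang 81.7 len 84.0
white [377.  209.1] [364 203  28  16 242] [ 498.8 -124. ] ang 99.4 len 84.0
white [302.1 232.4] [289 224  28  15 241] [430.7 115.7] ang 81.5 len 84.0
white [372.8 231.4] [359 226  28  15 248] [ 428.4 -108.3] ang 80.3 len 86.0
blue [286.4 185.9] [285 184   4   5  19] [579.7 162.2] ang 166.2 len 15.0
blue [358.6 188.4] [357 186   4   6  19] [566.1 -67.2] ang 159.6 len 17.0
blue [392.8 206. ] [391 204   4   5  15] [ 507.3 -174.3] ang -164.7 len 15.0
blue [356.6 229.1] [355 227   4   5  19] [436.9 -57.2] ang 165.3 len 15.0
blue [317.9 234.1] [317 232   3   5  14] [424.   65.8] ang -174.2 len 13.0
red [229.2 213.2] [ 193  174   73   79 4717] [497.3 343.8  27. ]
[[603.0, 460.0], [620.0, 249.0], [392.0, 230.0], [375.0, 439.0]]
steel [445.6 214.7] [ 408  175   76   80 5022] [ 475.5 -338.1   27. ]
[[583.0, -222.0], [602.0, -437.0], [369.0, -454.0], [351.0, -240.0]]
cork [313.7 144.8] [ 294  128   39   36 1022] [702.5  72.2  60. ]
[[757.0, 132.0], [754.0, 14.0], [644.0, 17.0], [647.0, 135.0]]
lid [367.8 141.9] [360 134  17  17 208] [692.9 -85.6 160. ]
[[693.0, -54.0], [725.0, -87.0], [692.0, -118.0], [660.0, -85.0]]
wood [367.2 148.9] [352 132  31  31 439] [685.7 -93.5  60. ]
[[729.0, -46.0], [739.0, -133.0], [655.0, -141.0], [646.0, -54.0]]
[ 715.84761559 -102.99066936    0.        ]
[692.49140434 -86.20578432 160.        ]
```

View pics/c1.png

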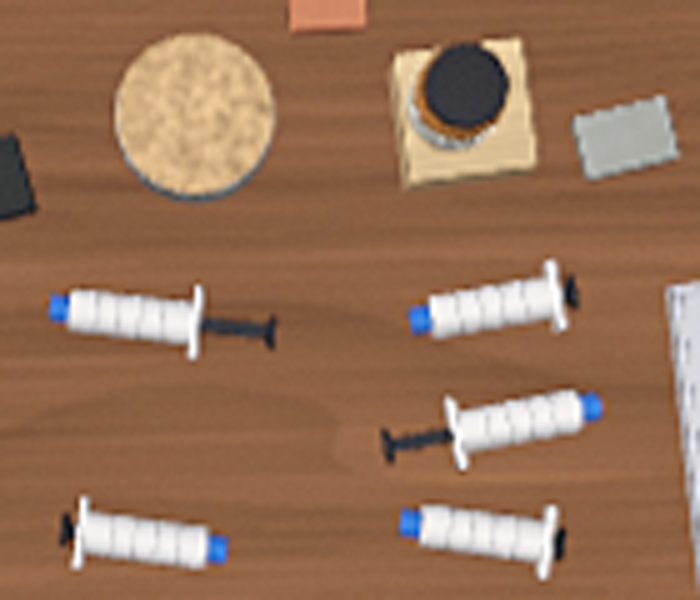

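```bash
ls -la; python3 - <<'E'
from h import *
for o in (bot,readout,order): print([(a, str(getattr(o,a))[:150]) for a in dir(o) if a[0]!='_'])
E
```

```text
total 16
drwxr-xr-x  3 agent agent 4096 Dec  3 15:48 .
drwxr-xr-x 23 root  root  4096 Dec  3 15:47 ..
-rw-r--r--  1 agent agent  714 Dec  3 15:48 h.py
drwxr-xr-x  2 agent agent 4096 Dec  3 15:48 pics
[('Unreachable', "<class 'plant.Unreachable'>"), ('tip_extent', '65.5')]
[('get_obs', '<function make.<locals>.<lambda> at 0x7efeba018fe0>')]
[('close_job', '<function connect.<locals>.done at 0x7efeba018540>')]
```

```bash
python3 -m creep '0 0 0.04 0 0 0 100; 0 0 0.04 0 0 0 100; 0 0 0.04 0 0 0 100; 0.03 0 0.02 0 0 0 100; 0.03 0 0 0 0 0 100; 0.03 0.02 0 0 0 0 100;0.03 0.02 0 0 0 0 100;0.03 0.02 0 0 0 0 100'; python3 -c "
from h import *
print(readout.get_obs())"
```

```text
time: 0.87
tool_pos: [276.3, -449.0, 431.9]
tcp_rot: [-3.141, 0.0, 0.24]
contact_force: [-0.4, -0.5, -0.3]
grip_width: 91.7
finger_force: 0.0
{'time': 0.8667, 'joint_positions': array([-1.16458253e+00,  2.80627419e-01,  1.23332084e+00,  5.07417588e-05,
        1.62826336e+00,  1.66106503e-01]), 'dq': array([ 8.16077520e-01, -6.14167736e-02,  8.63873403e-02, -3.85562694e-04,
       -2.31128094e-02,  8.05026469e-01]), 'tau': array([-4.75007102e+00, -4.29473019e+01, -2.66232133e+01,  5.72487654e-03,
        2.19868147e-01, -1.10265065e+00]), 'tool_pos': array([ 276.32374081, -449.02398731,  431.86046821]), 'tcp_rot': array([-3.14097384e+00,  5.23784913e-05,  2.40110206e-01]), 'contact_force': array([-0.40660858, -0.52466664, -0.28841639]), 'moment': array([-0.0067594 , -0.00175626,  0.01834946]), 'finger_force': 0.0, 'grip_width': 91.67514279747766}
```

```bash
python3 -m creep '0.03 0.04 0 0.1 0 0 100; 0.03 0.04 0 0.1 0 0 100; 0.03 0.04 0 0.1 0 0 100; 0.03 0.04 0 0.1 0 0 100; 0.03 0.04 0 0.1 0 0 100; 0 0.04 0 0.1 0 0 100;0 0.04 0 0.1 0 0 100;0 0 0 0 0 0 100'; python3 -c "
from h import *
o=readout.get_obs();print({k:o[k] for k in('joint_positions','tool_pos','tcp_rot')})"; python3 -m creep '0 0 0.03 0 0 0.12 100;0 0 0.03 0 0 0.12 100;0 0 0.03 0 0 0.12 100;0 0 0 0.12 0 0 100;0 0 0 0.12 0 0 100;0 0 0 0.12 0 0 100;0 0 0 0 0 0 100;0 0 0 0 0 0 100';python3 -c "
from h import *
o=readout.get_obs();print({k:o[k] for k in('joint_positions','tool_pos','tcp_rot')})"
```

```text
time: 1.53
tool_pos: [400.0, -198.6, 431.3]
tcp_rot: [-2.445, -0.153, 0.188]
contact_force: [-0.7, -0.6, -0.9]
grip_width: 91.8
finger_force: 0.0
{'joint_positions': array([-0.87756679,  0.32521573,  1.3336217 ,  0.4767151 ,  2.02171427,
        0.54076647]), 'tool_pos': array([ 399.96367439, -198.63240889,  431.3408643 ]), 'tcp_rot': array([-2.44536274, -0.15316616,  0.18769361])}
time: 2.2
tool_pos: [400.4, -204.1, 521.1]
tcp_rot: [-2.132, -0.328, 0.466]
contact_force: [0.3, -0.5, 1.1]
grip_width: 91.3
finger_force: 0.0
{'joint_positions': array([-0.86000616,  0.47423878,  1.03972841,  0.68097405,  2.50979151,
        0.43255377]), 'tool_pos': array([ 400.40352091, -204.0544977 ,  521.07975154]), 'tcp_rot': array([-2.1322008 , -0.32816537,  0.46576242])}
```

```bash
cat > fk.py <<'E'
import numpy as np
from scipy.spatial.transform import Rotation as Ro
from scipy.optimize import least_squares
D=[([-1.47598634,.342638541,1.524926,0,1.27536427,-.14599131],[125.206,-509.576,291.62],[-3.14027279,-.0002,.240796799]),
([-1.16458253,.280627419,1.23332084,0,1.62826336,.166106503],[276.324,-449.024,431.86],[-3.14097,0,.24011]),
([-.87756679,.32521573,1.3336217,.4767151,2.02171427,.54076647],[399.9637,-198.6324,431.34],[-2.44536,-.153166,.18769]),
([-.86000616,.47423878,1.03972841,.68097405,2.50979151,.43255377],[400.40352,-204.0545,521.0798],[-2.1322,-.328165,.465762])]
E=Ro.from_euler
def fk(q,g):
    h,a0,L1,a,L2,Lt=g
    R1=E('z',q[0]);R2=R1*E('y',q[1]);R3=R2*E('y',q[2]);R=R3*E('z',q[3])*E('y',q[4])*E('z',q[5])*E('z',np.pi/2)
    el=R1.apply([a0,0,h])+R2.apply([0,0,L1]); w=el+R3.apply([a,0,L2])
    return w+R.apply([0,0,Lt]),R,el,w
def _res(g): return np.concatenate([fk(q,g)[0]-p for q,p,r in D])
s=least_squares(_res,[350,0,400,0,400,150]); G=s.x
LO=np.array([-2.53,-.77,.04,-1,.28,-3.11]);HI=np.array([2.53,2.02,2.7,4.14,2.66,3.11])
def ik(p,R,q0,g=G):
    f=lambda q:np.concatenate([(fk(q,g)[0]-p)/100,(fk(q,g)[1]*R.inv()).as_rotvec()])
    r=least_squares(f,np.clip(q0,LO+1e-3,HI-1e-3),bounds=(LO,HI)); return r.x,np.abs(r.fun).max()
def Rt(az,el,roll=0):
    """tool pointing az (from +x), el below horizontal; roll=0: closing horizontal, tool x up"""
    z=np.array([np.cos(az)*np.cos(el),np.sin(az)*np.cos(el),-np.sin(el)])
    y=np.cross(z,[0,0,1.]);y/=np.linalg.norm(y);x=np.cross(y,z)
    return Ro.from_matrix(np.c_[x,y,z])*E('z',roll)
E
python3 - <<'E'
from fk import *
print(G.round(1),_res(G).round(1))
for q,p,r in D: print((fk(q,G)[1]*E('xyz',r).inv()).as_rotvec().round(3))
jar=np.array([693,-86,102.])
for az in(0,20,40,60):
  for el in(0,15):
    for flip in(0,np.pi):
      R=Rt(np.radians(az),np.radians(el),flip); p=jar-47*R.apply([0,0,1])
      for s6 in(-1.5,0,1.5):
        q,e=ik(p,R,[-.3,.8,1.3,2.5,1,s6]); 
        if e<.01: print(az,el,flip>0,q.round(2),fk(q,G)[2].round(),fk(q,G)[3].round()); break
E
```

```text
Traceback (most recent call last):
NameError: name '_res' is not defined
```

```bash
sed -i 's/_res/res/g' fk.py; cat > p1.py <<'E'
from fk import *
print(G.round(1),res(G).round(1))
for q,p,r in D: print((fk(q,G)[1]*E('xyz',r).inv()).as_rotvec().round(3))
jar=np.array([693,-86,102.])
for az in(0,20,40,60):
  for el in(0,15):
    for flip in(0,np.pi):
      R=Rt(np.radians(az),np.radians(el),flip); p=jar-47*R.apply([0,0,1])
      for s6 in(-1.5,0,1.5):
        q,e=ik(p,R,[-.3,.8,1.3,2.5,1,s6]); 
        if e<.01: print(az,el,flip>0,q.round(2),fk(q,G)[2].round(),fk(q,G)[3].round()); break
E
python3 p1.py
```

```text
[ -59.8  -86.7 1009.1  136.1  337.2  377.5] [-74.6 -22.6  -7.2 -64.1 -44.3 -16.3 -44.1  14.2  13.6 -17.2 -25.9   9.9]
[0. 0. 0.]
[-0.  0. -0.]
[-0. -0.  0.]
[-0. -0.  0.]
40 15 False [-0.75  1.02  2.53  1.79  1.38 -1.98] [ 568. -524.  469.] [ 379. -350.  212.]
40 15 True [-0.75  1.02  2.53  1.79  1.38  1.16] [ 568. -524.  469.] [ 379. -350.  212.]
60 0 False [-0.76  1.05  2.07  1.34  1.58 -1.55] [ 573. -541.  443.] [ 481. -454.  102.]
60 0 True [-0.76  1.05  2.07  1.34  1.58  1.6 ] [ 573. -541.  443.] [ 481. -454.  102.]
60 15 False [-0.74  0.89  1.98  1.3   1.37 -1.3 ] [ 519. -469.  573.] [ 488. -441.  212.]
60 15 True [-0.74  0.89  1.98  1.3   1.37  1.84] [ 519. -469.  573.] [ 488. -441.  212.]
```

```bash
python3 - <<'E'
s=open('fk.py').read()
s=s.replace("h,a0,L1,a,L2,Lt=g","h,b,L1,a,L2,Lt,c,d=g").replace("R1.apply([a0,0,h])","R1.apply([0,b,h])")
s=s.replace("R=R3*","R5=R3*E('z',q[3])*E('y',q[4]);R=R3*").replace("return w+R.apply([0,0,Lt])","return w+R5.apply([c,d,Lt])")
s=s.replace("[350,0,400,0,400,150]","[300,40,400,0,400,150,0,40]")
open('fk.py','w').write(s)
E
python3 p1.py
```

```text
[222.9  76.4 506.2  46.5 379.6 252.6  -0.    0. ] [ 0.  0. -0. -0. -0. -0.  0. -0.  0.  0.  0.  0.]
[0. 0. 0.]
[-0.  0. -0.]
[-0. -0.  0.]
[-0. -0.  0.]
0 0 False [-0.41  1.03  2.09  2.74  1.55 -1.56] [ 429. -101.  482.] [393. -86. 102.]
0 0 True [-0.41  1.03  2.09  2.74  1.55  1.58] [ 429. -101.  482.] [393. -86. 102.]
0 15 False [-0.4   0.84  2.1   2.72  1.13 -1.49] [377. -75. 561.] [404. -86. 180.]
0 15 True [-0.4   0.84  2.1   2.72  1.13  1.65] [377. -75. 561.] [404. -86. 180.]
20 0 False [-0.6   1.03  1.96  2.19  1.48 -1.44] [ 401. -181.  484.] [ 411. -188.  102.]
20 0 True [-0.6   1.03  1.96  2.19  1.48  1.7 ] [ 401. -181.  484.] [ 411. -188.  102.]
20 15 False [-0.58  0.85  1.98  2.12  1.13 -1.3 ] [ 361. -146.  555.] [ 421. -185.  180.]
20 15 True [-0.58  0.85  1.98  2.12  1.13  1.84] [ 361. -146.  555.] [ 421. -185.  180.]
40 0 False [-0.68  1.06  1.71  1.75  1.5  -1.2 ] [ 390. -219.  472.] [ 464. -279.  102.]
40 0 True [-0.68  1.06  1.71  1.75  1.5   1.94] [ 390. -219.  472.] [ 464. -279.  102.]
40 15 False [-0.66  0.91  1.74  1.63  1.24 -1.05] [ 361. -185.  535.] [ 471. -272.  180.]
40 15 True [-0.66  0.91  1.74  1.63  1.24  2.09] [ 361. -185.  535.] [ 471. -272.  180.]
60 0 False [-0.69  1.13  1.4   1.44  1.66 -0.96] [ 403. -231.  439.] [ 543. -345.  102.]
60 0 True [-0.69  1.13  1.4   1.44  1.66  2.18] [ 403. -231.  439.] [ 543. -345.  102.]
60 15 False [-0.67  1.    1.43  1.29  1.47 -0.86] [ 381. -204.  497.] [ 548. -337.  180.]
60 15 True [-0.67  1.    1.43  1.29  1.47  2.28] [ 381. -204.  497.] [ 548. -337.  180.]
```

```bash
cat > plan.py <<'E'
from fk import *
from plant import readout
def plan(p,R,verbose=True):
    """straight move from the present pose: rows needed, per-row shift (m) and turn, joints at the end"""
    o=readout.get_obs();p0=o['tool_pos'];R0=E('xyz',o['tcp_rot']);q=o['joint_positions']
    d=np.array(p)-p0; w=(R*R0.inv()).as_rotvec()
    n=int(np.ceil(max(np.linalg.norm(d)/40,np.linalg.norm(w)/.123,np.abs(w).max()/.123,1)))
    mx=0;bad=0
    for i in range(1,n+1):
        q1,e=ik(p0+d*i/n,E('xyz',[0,0,0])*Ro.from_rotvec(w*i/n)*R0,q); mx=max(mx,np.abs(q1-q).max());bad=max(bad,e);q=q1
    print('rows',n,'shift/row',(d/n/1000).round(4),'turn/row',(w/n).round(4),'total',d.round(0),w.round(3),'maxdq/row %.2f err %.3f'%(mx,bad),'q',q.round(2),'wrist',fk(q,G)[3].round())
    return q
E
python3 - <<'E'
from plan import *
r=np.radians
R=Rt(r(20),r(15)); t=R.apply([0,0,1])
jar=np.array([693,-86,102.])
for P in([450,-200,400],[400,-200,450],[500,-150,350]): plan(P,R)
for f in (150,47): print((jar-f*t).round(1))
E
```

```text
rows 12 shift/row [ 0.0041  0.0003 -0.0101] turn/row [-0.0255 -0.0928 -0.0724] total [  50.    4. -121.] [-0.306 -1.113 -0.869] maxdq/row 0.15 err 0.000 q [-1.12  0.14  2.05  1.41  1.34 -0.59] wrist [ 221. -283.  465.]
rows 12 shift/row [-0.      0.0003 -0.0059] turn/row [-0.0255 -0.0928 -0.0724] total [ -0.   4. -71.] [-0.306 -1.113 -0.869] maxdq/row 0.12 err 0.000 q [-1.26  0.01  2.03  1.32  1.49 -0.47] wrist [ 171. -283.  515.]
rows 12 shift/row [ 0.0083  0.0045 -0.0143] turn/row [-0.0255 -0.0928 -0.0724] total [ 100.   54. -171.] [-0.306 -1.113 -0.869] maxdq/row 0.20 err 0.000 q [-0.93  0.23  2.13  1.59  1.18 -0.75] wrist [ 271. -233.  415.]
[ 556.8 -135.6  140.8]
[ 650.3 -101.5  114.2]
```

```bash
python3 -m creep '0.004 0 -0.01 -0.0255 -0.0928 -0.0724 100;0.004 0 -0.01 -0.0255 -0.0928 -0.0724 100;0.004 0 -0.01 -0.0255 -0.0928 -0.0724 100;0.004 0 -0.01 -0.0255 -0.0928 -0.0724 100;0.004 0 -0.01 -0.0255 -0.0928 -0.0724 100;0.004 0 -0.01 -0.0255 -0.0928 -0.0724 100'; python3 -m creep '0.004 0 -0.01 -0.0255 -0.0928 -0.0724 100;0.004 0 -0.01 -0.0255 -0.0928 -0.0724 100;0.004 0 -0.01 -0.0255 -0.0928 -0.0724 100;0.004 0 -0.01 -0.0255 -0.0928 -0.0724 100;0.004 0 -0.01 -0.0255 -0.0928 -0.0724 100;0.004 0 -0.01 -0.0255 -0.0928 -0.0724 100;0 0 0 0 0 0 100'; python3 - <<'E'
from plan import *
r=np.radians
plan([557,-136,230],Rt(r(20),r(15)))
E
```

```text
time: 2.7
tool_pos: [424.1, -203.3, 463.0]
tcp_rot: [-2.54, -0.805, 0.247]
contact_force: [-0.6, -0.1, 1.0]
grip_width: 91.4
finger_force: 0.0
time: 3.28
tool_pos: [447.0, -200.3, 399.6]
tcp_rot: [3.134, -1.307, 0.357]
contact_force: [-0.5, 0.4, -0.6]
grip_width: 91.9
finger_force: 0.0
rows 6 shift/row [ 0.0183  0.0107 -0.0283] turn/row [ 0.0004 -0.0002 -0.0001] total [ 110.   64. -170.] [ 0.002 -0.001 -0.   ] maxdq/row 0.09 err 0.000 q [-0.78  0.54  2.14  1.85  1.15 -1.12] wrist [ 328. -219.  295.]
```

```bash
python3 -m creep '0.0183 0.0107 -0.0283 0 0 0 100;0.0183 0.0107 -0.0283 0 0 0 100;0.0183 0.0107 -0.0283 0 0 0 100;0.0183 0.0107 -0.0283 0 0 0 100;0.0183 0.0107 -0.0283 0 0 0 100;0.0183 0.0107 -0.0283 0 0 0 100;0 0 0 0 0 0 100'; python3 - <<'E'
from h import *
sc=cap('scene'); 
cv2.imwrite('pics/s1.png',cv2.resize(sc[150:300,180:380][:,:,::-1],(800,600),interpolation=cv2.INTER_CUBIC))
for p in([693,-86,160],[693,-86,60],[692,-93,60],[702,72,60]): print(p,np.round(proj('scene',p),1))
E
```

```text
time: 3.87
tool_pos: [560.3, -136.6, 228.3]
tcp_rot: [-3.136, -1.306, 0.353]
contact_force: [-0.1, 0.6, 0.2]
grip_width: 92.1
finger_force: 0.0
[693, -86, 160] [268.9 206.1]
[693, -86, 60] [271.7 234.5]
[692, -93, 60] [269.2 234.6]
[702, 72, 60] [327.  229.9]
```

View pics/s1.png

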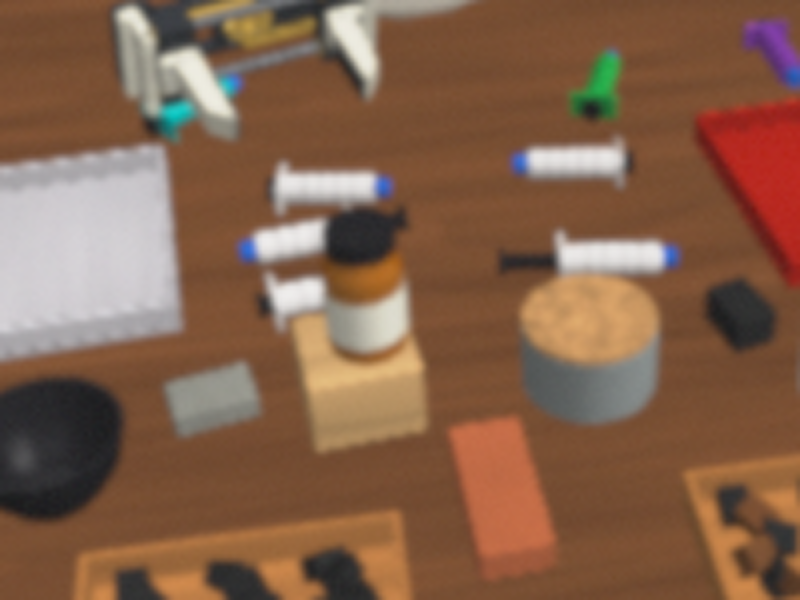

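```bash
python3 -m creep '0 0 -0.029 0 0 0 100;0 0 -0.029 0 0 0 100;0 0 -0.029 0 0 0 100;0 0 0 0 0 0 100;0.015 0.0055 -0.0043 0 0 0 100;0.015 0.0055 -0.0043 0 0 0 100;0.015 0.0055 -0.0043 0 0 0 100;0.015 0.0055 -0.0043 0 0 0 100';python3 -c "
from plan import *
r=np.radians
plan([650.3,-101.5,114.2],Rt(r(20),r(15)))"
```

```text
time: 4.58
tool_pos: [620.0, -117.8, 132.6]
tcp_rot: [3.117, -1.315, 0.375]
contact_force: [-0.9, -0.4, 0.0]
grip_width: 91.9
finger_force: 0.0
rows 1 shift/row [ 0.0303  0.0163 -0.0184] turn/row [ 0.0038  0.0077 -0.0026] total [ 30.  16. -18.] [ 0.004  0.008 -0.003] maxdq/row 0.07 err 0.000 q [-0.58  0.85  1.98  2.12  1.13 -1.3 ] wrist [ 421. -185.  180.]
```

```bash
python3 -m creep '0.012 0.006 -0.006 0 0 0 100;0.012 0.006 -0.006 0 0 0 100;0 0 0 0 0 0 100;0 0 0 0 0 0 100';python3 -c "
from plan import *
r=np.radians
plan([650.3,-101.5,114.2],Rt(r(20),r(15)))"
```

```text
time: 4.92
tool_pos: [643.1, -105.1, 119.8]
tcp_rot: [3.119, -1.314, 0.374]
contact_force: [0.3, -0.4, -0.6]
grip_width: 92.4
finger_force: 0.0
rows 1 shift/row [ 0.0072  0.0036 -0.0056] turn/row [ 0.0038  0.0066 -0.0033] total [ 7.  4. -6.] [ 0.004  0.007 -0.003] maxdq/row 0.02 err 0.000 q [-0.58  0.85  1.98  2.12  1.13 -1.3 ] wrist [ 421. -185.  180.]
```

```bash
python3 -m creep '0.007 0.0035 -0.0056 0 0 0 100;0 0 0 0 0 0 100;0 0 0 0 0 0 0;0 0 0 0 0 0 0;0 0 0 0 0 0 0;0 0 0 0 0 0 0;0 0 0 0 0 0 0;0 0 0 0 0 0 0'; python3 -m creep '0 0 0 0 0 0 0;0 0 0 0 0 0 0;0 0 0 0 0 0 0;0 0 0 0 0 0 0'
```

```text
time: 5.58
tool_pos: [649.0, -101.6, 110.6]
tcp_rot: [3.133, -1.309, 0.358]
contact_force: [0.4, -1.0, 0.4]
grip_width: 56.9
finger_force: 0.7
time: 5.92
tool_pos: [649.0, -101.7, 110.6]
tcp_rot: [3.132, -1.309, 0.359]
contact_force: [-0.2, -2.0, 0.5]
grip_width: 55.1
finger_force: 30.0
```

```bash
python3 -m creep '0 0 0.01 0 0 0 0;0 0 0.02 0 0 0 0;0 0 0.025 0 0 0 0;0 0 0.025 0 0 0 0;-0.01 0 0.025 0 0 0 0;-0.01 0 0.025 0 0 0 0;-0.01 0 0.02 0 0 0 0;0 0 0 0 0 0 0'; python3 -c "
from plan import *
o=readout.get_obs();R0=E('xyz',o['tcp_rot']);t=R0.apply([0,0,1]);print(t*.12)
q=o['joint_positions']
for i in range(27):
  q1,e=ik(o['tool_pos'],Ro.from_rotvec(t*.12*i)*R0,q);
  if i%5==1 or e>.01:print(i,q1.round(2),round(e,3))
  q=q1
"
```

```text
time: 6.58
tool_pos: [618.2, -101.1, 264.9]
tcp_rot: [3.115, -1.313, 0.376]
contact_force: [1.3, -0.2, -2.1]
grip_width: 55.4
finger_force: 30.0
[ 0.10905138  0.03964573 -0.03059433]
1 [-0.62  0.5   2.03  1.93  1.02 -0.87] 0.0
6 [-0.62  0.5   2.03  1.93  1.02 -0.27] 0.0
11 [-0.62  0.5   2.03  1.93  1.02  0.33] 0.0
16 [-0.62  0.5   2.03  1.93  1.02  0.93] 0.0
21 [-0.62  0.5   2.03  1.93  1.02  1.53] 0.0
26 [-0.62  0.5   2.03  1.93  1.02  2.13] 0.0
```

```bash
python3 -m creep '0 0 0 0.109 0.0396 -0.0306 0;0 0 0 0.109 0.0396 -0.0306 0;0 0 0 0.109 0.0396 -0.0306 0;0 0 0 0.109 0.0396 -0.0306 0;0 0 0 0.109 0.0396 -0.0306 0;0 0 0 0.109 0.0396 -0.0306 0;0 0 0 0.109 0.0396 -0.0306 0;0 0 0 0.109 0.0396 -0.0306 0'
python3 -m creep '0 0 0 0.109 0.0396 -0.0306 0;0 0 0 0.109 0.0396 -0.0306 0;0 0 0 0.109 0.0396 -0.0306 0;0 0 0 0.109 0.0396 -0.0306 0;0 0 0 0.109 0.0396 -0.0306 0;0 0 0 0.109 0.0396 -0.0306 0;0 0 0 0.109 0.0396 -0.0306 0;0 0 0 0.109 0.0396 -0.0306 0'
python3 -m creep '0 0 0 0.109 0.0396 -0.0306 0;0 0 0 0.109 0.0396 -0.0306 0;0 0 0 0.109 0.0396 -0.0306 0;0 0 0 0.109 0.0396 -0.0306 0;0 0 0 0.109 0.0396 -0.0306 0;0 0 0 0.109 0.0396 -0.0306 0;0 0 0 0.109 0.0396 -0.0306 0;0 0 0 0.109 0.0396 -0.0306 0'
python3 -m creep '0 0 0 0.109 0.0396 -0.0306 0;0 0 0 0.109 0.0396 -0.0306 0;0 0 0 0 0 0 0;0 0 0 0 0 0 0;0 0 0 0 0 0 0'
python3 -c "
from h import *
im=cap('scene')
cv2.imwrite('pics/s2.png',cv2.resize(im[80:300,150:450][:,:,::-1],(800,587)))
print(readout.get_obs()['joint_positions'].round(3))"
```

```text
time: 7.25
tool_pos: [618.9, -101.1, 259.4]
tcp_rot: [-1.885, -0.583, -1.041]
contact_force: [-0.3, -0.2, -1.9]
grip_width: 55.1
finger_force: 30.0
time: 7.92
tool_pos: [618.9, -101.1, 259.4]
tcp_rot: [-1.845, 0.341, -1.313]
contact_force: [-0.2, -0.3, -1.8]
grip_width: 55.2
finger_force: 30.0
time: 8.58
tool_pos: [618.9, -101.1, 259.4]
tcp_rot: [-2.369, 1.208, -1.986]
contact_force: [-0.1, -0.5, -2.1]
grip_width: 55.3
finger_force: 30.0
time: 9.0
tool_pos: [619.0, -101.3, 260.1]
tcp_rot: [-3.031, 1.314, -2.679]
contact_force: [-0.2, 0.1, -2.6]
grip_width: 55.1
finger_force: 30.0
[-0.621  0.513  2.03   1.942  1.027  2.116]
```

View pics/s2.png

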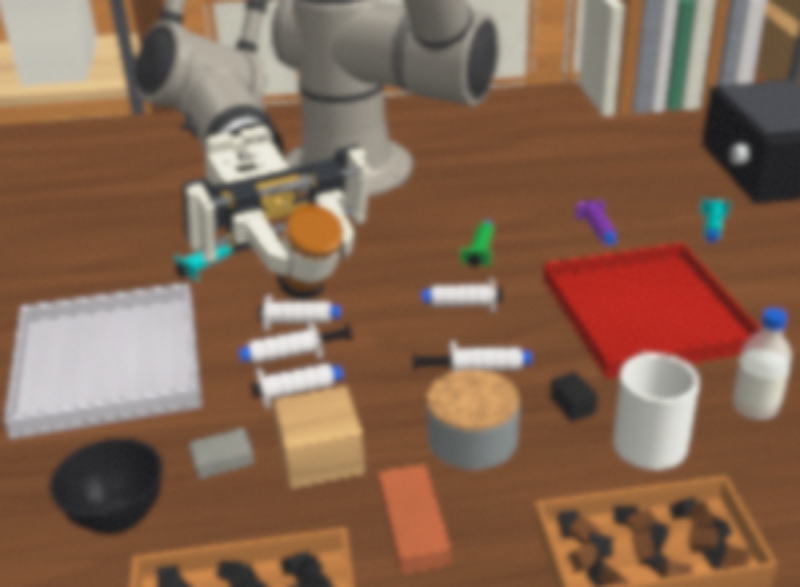

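The jar is upside down in the fingers, amber base at crop (315,230) and lid below at (300,280). I'll hold it for about 2 s, then turn it back.

```bash
for i in 1 2 ; do python3 -m creep '0 0 0 0 0 0 0;0 0 0 0 0 0 0;0 0 0 0 0 0 0;0 0 0 0 0 0 0;0 0 0 0 0 0 0;0 0 0 0 0 0 0;0 0 0 0 0 0 0;0 0 0 0 0 0 0' >/dev/null; done
python3 -m creep '0 0 0 0 0 0 0;0 0 0 0 0 0 0;0 0 0 0 0 0 0;0 0 0 0 0 0 0;0 0 0 -0.109 -0.0396 0.0306 0;0 0 0 -0.109 -0.0396 0.0306 0'
python3 -m creep '0 0 0 -0.109 -0.0396 0.0306 0;0 0 0 -0.109 -0.0396 0.0306 0;0 0 0 -0.109 -0.0396 0.0306 0;0 0 0 -0.109 -0.0396 0.0306 0;0 0 0 -0.109 -0.0396 0.0306 0;0 0 0 -0.109 -0.0396 0.0306 0;0 0 0 -0.109 -0.0396 0.0306 0;0 0 0 -0.109 -0.0396 0.0306 0'
python3 -m creep '0 0 0 -0.109 -0.0396 0.0306 0;0 0 0 -0.109 -0.0396 0.0306 0;0 0 0 -0.109 -0.0396 0.0306 0;0 0 0 -0.109 -0.0396 0.0306 0;0 0 0 -0.109 -0.0396 0.0306 0;0 0 0 -0.109 -0.0396 0.0306 0;0 0 0 -0.109 -0.0396 0.0306 0;0 0 0 -0.109 -0.0396 0.0306 0'
python3 -m creep '0 0 0 -0.109 -0.0396 0.0306 0;0 0 0 -0.109 -0.0396 0.0306 0;0 0 0 -0.109 -0.0396 0.0306 0;0 0 0 -0.109 -0.0396 0.0306 0;0 0 0 -0.109 -0.0396 0.0306 0;0 0 0 -0.109 -0.0396 0.0306 0;0 0 0 -0.109 -0.0396 0.0306 0;0 0 0 -0.109 -0.0396 0.0306 0'
python3 -m creep '0 0 0 0 0 0 0;0 0 0 0 0 0 0;0 0 0 0 0 0 0'; python3 -c "
from plan import *
r=np.radians
# jar centre rel. TCP at grasp: jar(693,-85) - TCP(649,-101.7)
plan([702.5-44,72-16.5,170],E('xyz',[3.132,-1.309,.359]))"
```

```text
time: 10.88
tool_pos: [619.0, -101.5, 260.6]
tcp_rot: [-2.342, 1.201, -1.958]
contact_force: [-0.1, 0.0, -2.0]
grip_width: 55.2
finger_force: 30.0
time: 11.55
tool_pos: [619.0, -101.5, 260.6]
tcp_rot: [-1.842, 0.329, -1.309]
contact_force: [-0.4, 0.2, -1.8]
grip_width: 55.2
finger_force: 30.0
time: 12.22
tool_pos: [619.0, -101.5, 260.7]
tcp_rot: [-1.886, -0.596, -1.038]
contact_force: [-0.2, 0.5, -2.7]
grip_width: 54.7
finger_force: 30.0
time: 12.88
tool_pos: [619.0, -101.5, 260.6]
tcp_rot: [3.109, -1.309, 0.383]
contact_force: [-0.2, 0.1, -2.9]
grip_width: 55.6
finger_force: 30.0
time: 13.13
tool_pos: [619.0, -101.5, 260.6]
tcp_rot: [-3.138, -1.31, 0.346]
contact_force: [-0.5, -0.4, -3.6]
grip_width: 55.6
finger_force: 30.0
rows 5 shift/row [ 0.0079  0.0314 -0.0181] turn/row [-0.0007 -0.0001  0.0001] total [ 39. 157. -91.] [-0.003 -0.001  0.001] maxdq/row 0.11 err 0.000 q [-0.24  0.71  2.06  2.45  1.01 -1.33] wrist [429. -28. 235.]
```

```bash
python3 -m creep '0.006 0.0225 -0.010 0 0 0 0;0.006 0.0225 -0.010 0 0 0 0;0.006 0.0225 -0.010 0 0 0 0;0.006 0.0225 -0.010 0 0 0 0;0.006 0.0225 -0.013 0 0 0 0;0.006 0.0225 -0.018 0 0 0 0;0.0035 0.022 -0.019 0 0 0 0;0 0 0 0 0 0 0'; python3 -m creep '0 0 0 0 0 0 0;0 0 0 0 0 0 0';python3 -c "
from plan import *
plan([702.5-44,72-16.5,112],E('xyz',[3.132,-1.309,.359]))
from h import *
im=cap('top'); cv2.imwrite('pics/t2.png',cv2.resize(im[90:240,220:420][:,:,::-1],(800,600)))"
```

```text
time: 13.8
tool_pos: [657.3, 59.5, 166.5]
tcp_rot: [-3.132, -1.303, 0.345]
contact_force: [-2.0, 0.6, -2.5]
grip_width: 55.2
finger_force: 30.0
time: 13.97
tool_pos: [658.7, 55.2, 171.0]
tcp_rot: [3.137, -1.31, 0.354]
contact_force: [0.2, -0.1, -2.3]
grip_width: 55.2
finger_force: 30.0
rows 2 shift/row [-0.0001  0.0001 -0.0295] turn/row [-0.0008  0.0003  0.0002] total [ -0.   0. -59.] [-0.002  0.001  0.   ] maxdq/row 0.07 err 0.000 q [-0.24  0.85  2.06  2.5   1.12 -1.43] wrist [429. -28. 177.]
```

View pics/t2.png

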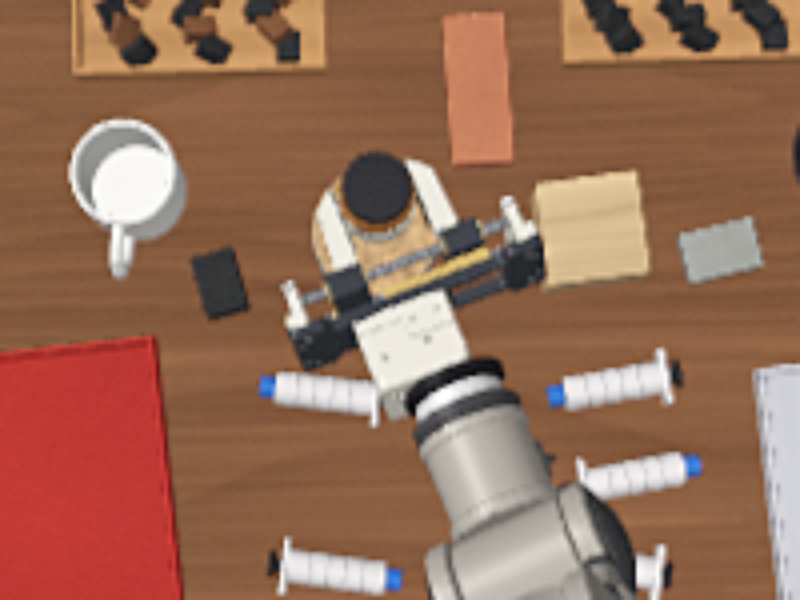

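```bash
python3 -c "
from h import *
print(proj('top',[702.5,72,220]),onz('top',314.5,137.5,220))"
python3 -m creep '0 0 -0.02 0 0 0 0;0 0 -0.02 0 0 0 0;0 0 -0.01 0 0 0 0;0 0 0 0 0 0 0;0 0 0 0 0 0 0;0 0 -0.003 0 0 0 0;0 0 -0.003 0 0 0 0; 0 0 0 0 0 0 0'
```

```text
(np.float64(313.414331319502), np.float64(136.66167896992758)) [700.0715314   69.02718046 220.        ]
time: 14.68
tool_pos: [658.6, 55.4, 115.0]
tcp_rot: [3.13, -1.31, 0.361]
contact_force: [-0.4, -0.0, -2.7]
grip_width: 55.3
finger_force: 30.0
```

```bash
python3 -m creep '0 0 -0.0015 0 0 0 0;0 0 0 0 0 0 0;0 0 -0.0015 0 0 0 0;0 0 0 0 0 0 0'; python3 -m creep '0 0 -0.0015 0 0 0 0;0 0 0 0 0 0 0;0 0 0 0 0 0 0'
```

```text
time: 15.02
tool_pos: [658.5, 55.6, 111.5]
tcp_rot: [3.132, -1.309, 0.36]
contact_force: [0.1, 0.1, -1.9]
grip_width: 55.2
finger_force: 30.0
time: 15.27
tool_pos: [658.8, 55.6, 110.6]
tcp_rot: [3.13, -1.311, 0.361]
contact_force: [0.5, 0.4, 0.9]
grip_width: 55.7
finger_force: 30.0
```

```bash
python3 -m creep '0 0 -0.0005 0 0 0 0;0 0 0 0 0 0 70;0 0 0 0 0 0 100;0 0 0 0 0 0 100;0 0 0 0 0 0 100;0 0 0 0 0 0 100;0 0 0 0 0 0 100;0 0 0 0 0 0 100'; python3 -m creep '-0.0136 -0.005 0.0039 0 0 0 100;-0.0136 -0.005 0.0039 0 0 0 100;-0.0136 -0.005 0.0039 0 0 0 100;-0.0136 -0.005 0.0039 0 0 0 100;-0.0136 -0.005 0.0039 0 0 0 100;-0.0136 -0.005 0.0039 0 0 0 100;-0.0136 -0.005 0.0039 0 0 0 100;-0.0136 -0.005 0.02 0 0 0 100'
python3 -m creep '-0.01 0 0.03 0 0 0 100;-0.01 0 0.035 0 0 0 100;-0.01 0 0.035 0 0 0 100;-0.01 0 0.035 0 0 0 100;-0.01 0 0.035 0 0 0 100;-0.01 0 0.035 0 0 0 100;0 0 0 0 0 0 100;0 0 0 0 0 0 100';python3 -c "
from h import *
im=cap('scene'); cv2.imwrite('pics/s3.png',cv2.resize(im[120:300,180:420][:,:,::-1],(800,600)))
o=readout.get_obs();print(o['joint_positions'].round(3))"
```

```text
time: 15.93
tool_pos: [658.5, 55.5, 109.6]
tcp_rot: [3.132, -1.309, 0.36]
contact_force: [0.2, -0.0, 0.4]
grip_width: 91.5
finger_force: 0.0
time: 16.6
tool_pos: [548.9, 15.3, 155.2]
tcp_rot: [3.141, -1.306, 0.351]
contact_force: [-0.8, -0.6, -1.2]
grip_width: 91.8
finger_force: 0.0
time: 17.27
tool_pos: [489.2, 15.6, 364.8]
tcp_rot: [3.107, -1.314, 0.383]
contact_force: [-0.7, 0.8, -1.6]
grip_width: 91.9
finger_force: 0.0
[-0.543  0.043  2.312  1.888  0.913 -0.807]
```

View pics/s3.png

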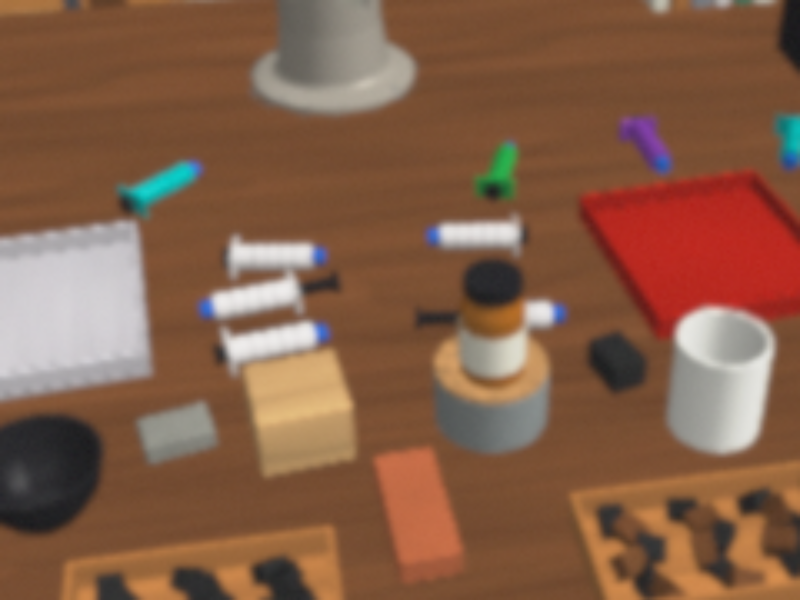

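```bash
cat > syr.py <<'E'
from plan import *
from h import *
def syr():
    im=cap('top'); hsv=cv2.cvtColor(im,cv2.COLOR_RGB2HSV)
    w=((hsv[...,1]<60)&(hsv[...,2]>150)).astype(np.uint8); b=((hsv[...,0]>100)&(hsv[...,0]<125)&(hsv[...,1]>120)).astype(np.uint8)
    for m in(w,b): m[:,:270]=0;m[:,408:]=0;m[:168]=0;m[260:]=0
    w=cv2.morphologyEx(w,cv2.MORPH_CLOSE,np.ones((3,3)))
    f=lambda m:[(l==i) for n,l,s,c in[cv2.connectedComponentsWithStats(m)] for i in range(1,n) if s[i,4]>8]
    W=lambda M:np.array([onz('top',x,y,14)[:2] for y,x in np.argwhere(M)])
    caps=[W(M).mean(0) for M in f(b)]
    for M in f(w):
        P=W(M); mu=P.mean(0); e,v=np.linalg.eigh(np.cov(P.T)); u=v[:,1]
        if len(P)<120: print('small',mu.round());continue
        c=min(caps,key=lambda c:np.linalg.norm(c-mu)) if caps else mu+u
        if (c-mu)@u<0:u=-u
        cen=mu+u*3  # flange pulls the blob mean back
        print('syr',cen.round(1),'cap azim %.1f'%np.degrees(np.arctan2(u[1],u[0])),'len %.0f'%np.ptp((P-mu)@u),'capdist %.0f'%((c-cen)@u))
def down(yawdeg): return E('xyz',[np.pi,0,np.radians(yawdeg)])
E
python3 - <<'E'
from syr import *
syr()
plan([480,-80,330],down(99)); plan([480,-100,400],down(-81)); plan([480,-80,330],down(90))
E
```

```text
syr [547.3 -97.1] cap azim 78.4 len 157 capdist 32
syr [510.  106.6] cap azim -3.8 len 181 capdist 66
small [474.  29.]
small [457.  25.]
syr [409.3 -10.3] cap azim -51.0 len 109 capdist 54
syr [ 428.9 -105.5] cap azim 80.2 len 86 capdist 49
small [359. -49.]
rows 15 shift/row [-0.0006 -0.0064 -0.0021] turn/row [-0.0806  0.0476  0.0775] total [-10. -96. -31.] [-1.209  0.714  1.162] maxdq/row 0.20 err 0.000 q [-0.32  0.24  1.56  0.    1.34 -0.48] wrist [480. -80. 583.]
rows 17 shift/row [-0.0006 -0.0068  0.0023] turn/row [ 0.044   0.0744 -0.087 ] total [ -10. -116.   39.] [ 0.747  1.265 -1.48 ] maxdq/row 0.48 err 0.000 q [-0.36  0.21  1.41  0.    1.52  2.62] wrist [ 480. -100.  653.]
rows 15 shift/row [-0.0006 -0.0064 -0.0021] turn/row [-0.0754  0.053   0.0688] total [-10. -96. -31.] [-1.132  0.794  1.032] maxdq/row 0.19 err 0.000 q [-0.32  0.24  1.56  0.    1.34 -0.32] wrist [480. -80. 583.]
```

```bash
python3 -m creep '0 -0.006 0.01 -0.08 0.0476 0.077 55;0 -0.006 0.01 -0.08 0.0476 0.077 55;0 -0.006 0 -0.08 0.0476 0.077 55;0 -0.006 0 -0.08 0.0476 0.077 55;0 -0.006 0 -0.08 0.0476 0.077 55;0 -0.006 0 -0.08 0.0476 0.077 55;0 -0.006 0 -0.08 0.0476 0.077 55;0 -0.006 0 -0.08 0.0476 0.077 55'; python3 -m creep '0 -0.006 0 -0.08 0.0476 0.077 55;0 -0.006 0 -0.08 0.0476 0.077 55;0 -0.006 0 -0.08 0.0476 0.077 55;0 -0.006 0 -0.08 0.0476 0.077 55;0 -0.006 0 -0.08 0.0476 0.077 55;0 -0.006 0 -0.08 0.0476 0.077 55;0 -0.006 0 -0.08 0.0476 0.077 55;0 0 0 0 0 0 55';python3 -c "
from syr import *
plan([400,-300,330],down(99))"
```

```text
time: 18.03
tool_pos: [490.6, -30.2, 376.5]
tcp_rot: [2.855, -0.619, 1.23]
contact_force: [-0.3, 0.3, 0.5]
grip_width: 51.0
finger_force: 0.0
time: 18.7
tool_pos: [491.4, -70.7, 375.9]
tcp_rot: [3.133, -0.034, 1.701]
contact_force: [-0.5, 0.4, 0.3]
grip_width: 50.7
finger_force: 0.0
rows 7 shift/row [-0.0131 -0.0328 -0.0066] turn/row [-0.005   0.0006  0.0039] total [ -91. -229.  -46.] [-0.035  0.004  0.027] maxdq/row 0.07 err 0.000 q [-0.8   0.27  1.52 -0.    1.35 -0.95] wrist [ 400. -300.  583.]
```

```bash
python3 -m creep '-0.013 -0.033 0 -0.005 0 0.004 55;-0.013 -0.033 0 -0.005 0 0.004 55;-0.013 -0.033 0 -0.005 0 0.004 55;-0.013 -0.033 0 -0.005 0 0.004 55;-0.013 -0.033 0 -0.005 0 0.004 55;-0.013 -0.033 0 -0.005 0 0.004 55;-0.013 -0.033 0 -0.005 0 0.004 55;0 0 0 0 0 0 55'; python3 -c "
from syr import *
syr()
plan([573.5,-115,100],down(99.2))"
```

```text
time: 19.37
tool_pos: [397.3, -306.8, 376.4]
tcp_rot: [3.131, -0.003, 1.717]
contact_force: [-0.0, 0.2, 0.4]
grip_width: 50.3
finger_force: 0.0
syr [ 572.9 -115.5] cap azim 99.2 len 86 capdist 49
syr [572.5 114.6] cap azim 81.3 len 85 capdist 48
syr [ 499.4 -127.1] cap azim -80.7 len 84 capdist 48
syr [430.3 112.4] cap azim -98.2 len 84 capdist 47
syr [ 428.9 -105.5] cap azim 80.2 len 86 capdist 49
rows 10 shift/row [ 0.0175  0.019  -0.0277] turn/row [-0.0006  0.0011  0.0014] total [ 175.  190. -277.] [-0.006  0.011  0.014] maxdq/row 0.07 err 0.000 q [-0.33  0.66  1.58  0.    0.91 -0.49] wrist [ 573. -115.  353.]
```

```bash
python3 -m creep '0.022 0.024 -0.02 0 0 0 55;0.022 0.024 -0.03 0 0 0 55;0.022 0.024 -0.03 0 0 0 55;0.022 0.024 -0.03 0 0 0 55;0.022 0.024 -0.03 0 0 0 55;0.022 0.024 -0.03 0 0 0 55;0.022 0.024 -0.03 0 0 0 55;0.0215 0.023 -0.03 0 0 0 55'; python3 -m creep '0 0 -0.02 0 0 0 55;0 0 0 0 0 0 55;0 0 0 0 0 0 55';python3 -c "
from syr import *
plan([573,-115,68],down(99.2))"
```

```text
time: 20.08
tool_pos: [566.3, -117.7, 158.2]
tcp_rot: [3.131, -0.002, 1.722]
contact_force: [0.6, 0.4, -0.1]
grip_width: 50.8
finger_force: 0.0
time: 20.33
tool_pos: [565.1, -119.4, 139.2]
tcp_rot: [3.133, -0.002, 1.723]
contact_force: [0.7, -0.3, 0.9]
grip_width: 50.6
finger_force: 0.0
rows 2 shift/row [ 0.004   0.0022 -0.0356] turn/row [-0.0017  0.0038  0.0042] total [  8.   4. -71.] [-0.003  0.008  0.008] maxdq/row 0.07 err 0.000 q [-0.33  0.7   1.6   0.    0.84 -0.49] wrist [ 573. -115.  321.]
```

```bash
python3 -m creep '0.004 0.002 -0.025 0 0 0.004 55;0.004 0.002 -0.025 0 0 0.004 55;0 0 -0.015 0 0 0 55;0 0 -0.006 0 0 0 55;0 0 0 0 0 0 55;0 0 0 0 0 0 0;0 0 0 0 0 0 0;0 0 0 0 0 0 0'; python3 -m creep '0 0 0 0 0 0 0;0 0 0 0 0 0 0;0 0 0 0 0 0 0'
```

```text
time: 21.0
tool_pos: [574.8, -117.3, 71.7]
tcp_rot: [3.127, 0.003, 1.73]
contact_force: [0.0, -0.5, -0.4]
grip_width: 34.9
finger_force: 0.0
time: 21.25
tool_pos: [574.4, -117.0, 71.1]
tcp_rot: [3.128, 0.002, 1.731]
contact_force: [-2.0, -1.0, 5.9]
grip_width: 25.3
finger_force: 30.0
```

```bash
python3 -m creep '0 0 0.015 0 0 0 0;0 0 0.025 0 0 0 0;0 0 0.03 0 0 0 0;-0.005 -0.028 0.01 0 0 -0.01 0;-0.005 -0.028 0 0 0 -0.01 0;-0.005 -0.028 0 0 0 -0.01 0;-0.005 -0.028 0 0 0 -0.01 0;-0.005 -0.028 0 0 0 -0.01 0'; python3 -m creep '-0.005 -0.028 0 0 0 -0.01 0;-0.005 -0.028 0 0 0 -0.01 0;-0.005 -0.02 0 0 0 0 0;0 0 0 0 0 0 0;0 0 0 0 0 0 0';python3 -c "
from syr import *
plan([535.3,-333,76.5],down(95))"
```

```text
time: 21.92
tool_pos: [548.7, -257.9, 150.3]
tcp_rot: [3.129, 0.002, 1.681]
contact_force: [0.7, -0.7, -0.7]
grip_width: 25.2
finger_force: 30.0
time: 22.33
tool_pos: [533.5, -333.7, 149.8]
tcp_rot: [3.13, 0.001, 1.659]
contact_force: [0.3, 0.4, -1.0]
grip_width: 25.1
finger_force: 30.0
rows 2 shift/row [ 0.0009  0.0003 -0.0366] turn/row [-0.0001  0.006  -0.0003] total [  2.   1. -73.] [-0.     0.012 -0.001] maxdq/row 0.07 err 0.000 q [-0.68  0.76  1.45  0.    0.94 -0.77] wrist [ 535. -333.  329.]
```

```bash
python3 -m creep '0.001 0 -0.025 0 0 0 0;0.001 0 -0.025 0 0 0 0;0 0 -0.015 0 0 0 0;0 0 -0.008 0 0 0 0;0 0 0 0 0 0 0;0 0 0 0 0 0 48;0 0 0 0 0 0 48;0 0 0 0 0 0 48'; python3 -m creep '0 0 0.015 0 0 0 48;0 0 0.03 0 0 0 48;0 0 0.035 0 0 0 48;0 0 0 0 0 0 48';python3 -c "
from syr import *
syr()
plan([429,-105.5,120],down(80.2))"
```

```text
time: 23.0
tool_pos: [536.6, -332.6, 77.8]
tcp_rot: [3.129, 0.002, 1.661]
contact_force: [-0.3, 0.9, -0.1]
grip_width: 40.4
finger_force: 0.0
time: 23.33
tool_pos: [538.7, -334.6, 164.7]
tcp_rot: [3.12, 0.01, 1.661]
contact_force: [1.5, -1.0, 1.7]
grip_width: 44.1
finger_force: 0.0
syr [572.5 114.6] cap azim 81.3 len 85 capdist 48
syr [ 499.4 -126.9] cap azim -80.5 len 84 capdist 48
syr [430.2 112.5] cap azim -98.5 len 84 capdist 47
syr [ 428.7 -105.7] cap azim 79.7 len 87 capdist 49
syr [355.8 -97.1] cap azim 76.2 len 71 capdist 58
rows 7 shift/row [-0.0156  0.0326 -0.006 ] turn/row [ 0.0012  0.0026 -0.0373] total [-109.  229.  -42.] [ 0.009  0.018 -0.261] maxdq/row 0.10 err 0.000 q [-0.41  0.43  1.96 -0.    0.75 -0.24] wrist [ 429. -106.  373.]
```

```bash
python3 -m creep '-0.0156 0.0326 0 0 0 -0.0373 55;-0.0156 0.0326 0 0 0 -0.0373 55;-0.0156 0.0326 0 0 0 -0.0373 55;-0.0156 0.0326 0 0 0 -0.0373 55;-0.0156 0.0326 0 0 0 -0.0373 55;-0.0156 0.0326 0 0 0 -0.0373 55;-0.014 0.0326 0 0 0 -0.0373 55;0 0 -0.03 0 0 0 55'; python3 -m creep '0 0 0 0 0 0 55;0 0 0 0 0 0 55';python3 -c "
from syr import *
plan([428.8,-105.6,69.5],down(80))"
```

```text
time: 24.05
tool_pos: [427.2, -100.7, 130.0]
tcp_rot: [3.125, 0.002, 1.401]
contact_force: [1.7, -0.2, -0.3]
grip_width: 50.4
finger_force: 0.0
time: 24.22
tool_pos: [428.0, -104.3, 126.5]
tcp_rot: [3.132, 0.001, 1.401]
contact_force: [-0.5, -0.6, 0.9]
grip_width: 50.4
finger_force: 0.0
rows 2 shift/row [ 0.0004 -0.0006 -0.0285] turn/row [ 0.0013  0.0046 -0.0022] total [  1.  -1. -57.] [ 0.003  0.009 -0.004] maxdq/row 0.07 err 0.000 q [-0.42  0.53  2.    0.    0.61 -0.24] wrist [ 429. -106.  322.]
```

```bash
python3 -m creep '0.001 -0.001 -0.025 0 0 0 55;0 0 -0.02 0 0 0 55;0 0 -0.012 0 0 0 55;0 0 0 0 0 0 55;0 0 0 0 0 0 0;0 0 0 0 0 0 0;0 0 0 0 0 0 0;0 0 0 0 0 0 0'; python3 -m creep '0 0 0 0 0 0 0;0 0 0 0 0 0 0;0 0 0.015 0 0 0 0;0 0 0.025 0 0 0 0;0 0 0.035 0 0 0 0;-0.0016 -0.0297 0 0 0 0.0325 0;-0.0016 -0.0297 0 0 0 0.0325 0;-0.0016 -0.0297 0 0 0 0.0325 0'; python3 -m creep '-0.0016 -0.0297 0 0 0 0.0325 0;-0.0016 -0.0297 0 0 0 0.0325 0;-0.0016 -0.0297 0 0 0 0.0325 0;-0.0016 -0.0297 0 0 0 0.0325 0;-0.0016 -0.0297 0 0 0 0.0325 0;0 0 0 0 0 0 0;0 0 0 0 0 0 0';python3 -c "
from syr import *
plan([415.7,-343,75],down(95))"
```

```text
time: 24.88
tool_pos: [430.0, -106.0, 71.0]
tcp_rot: [3.128, 0.002, 1.4]
contact_force: [-0.5, 0.3, 0.4]
grip_width: 28.6
finger_force: 0.4
time: 25.55
tool_pos: [424.9, -195.5, 146.1]
tcp_rot: [3.128, 0.003, 1.501]
contact_force: [0.1, -0.4, -0.5]
grip_width: 25.2
finger_force: 30.0
time: 26.13
tool_pos: [416.2, -344.4, 144.9]
tcp_rot: [3.129, 0.001, 1.657]
contact_force: [0.6, -0.0, -0.7]
grip_width: 25.4
finger_force: 30.0
rows 2 shift/row [-0.0003  0.0007 -0.0349] turn/row [0.0002 0.0061 0.0004] total [ -1.   1. -70.] [0.    0.012 0.001] maxdq/row 0.08 err 0.000 q [-0.83  0.63  1.73  0.    0.78 -0.92] wrist [ 416. -343.  328.]
```

```bash
python3 -m creep '0 0 -0.025 0 0 0 0;0 0 -0.025 0 0 0 0;0 0 -0.013 0 0 0 0;0 0 -0.006 0 0 0 0;0 0 0 0 0 0 0;0 0 0 0 0 0 48;0 0 0 0 0 0 48;0 0 0 0 0 0 48'; python3 -m creep '0 0 0.015 0 0 0 48;0 0 0.03 0 0 0 48;0 0 0.035 0 0 0 48;0 0 0 0 0 0 48';python3 -c "
from syr import *
syr()
plan([499.4,-127,120],down(99.4))"
```

```text
time: 26.8
tool_pos: [417.0, -342.9, 76.6]
tcp_rot: [3.129, 0.002, 1.66]
contact_force: [0.5, -0.5, 0.7]
grip_width: 40.4
finger_force: 0.0
time: 27.13
tool_pos: [418.9, -345.2, 162.3]
tcp_rot: [3.123, 0.01, 1.66]
contact_force: [1.2, -0.9, 0.3]
grip_width: 44.4
finger_force: 0.0
syr [572.5 114.6] cap azim 81.3 len 85 capdist 48
syr [ 499.4 -127.1] cap azim -80.7 len 84 capdist 48
syr [430.3 112.4] cap azim -98.2 len 84 capdist 47
rows 6 shift/row [ 0.0135  0.0362 -0.0066] turn/row [0.0009 0.003  0.0125] total [ 81. 217. -40.] [0.006 0.018 0.075] maxdq/row 0.08 err 0.000 q [-0.4   0.53  1.77 -0.    0.85 -0.56] wrist [ 499. -127.  373.]
```

```bash
python3 -m creep '0.0117 0.031 0 0 0 0.011 55;0.0117 0.031 0 0 0 0.011 55;0.0117 0.031 0 0 0 0.011 55;0.0117 0.031 0 0 0 0.011 55;0.0117 0.031 0 0 0 0.011 55;0.0117 0.031 0 0 0 0.011 55;0.0117 0.031 0 0 0 0.011 55;0 0 -0.03 0 0 0 55'; python3 -m creep '0 0 0 0 0 0 55;0 0 0 0 0 0 55';python3 -c "
from syr import *
plan([499.4,-127,70.5],down(99.4))"
```

```text
time: 27.85
tool_pos: [502.2, -122.3, 129.3]
tcp_rot: [3.121, 0.005, 1.742]
contact_force: [1.3, -0.8, 0.0]
grip_width: 50.5
finger_force: 0.0
time: 28.02
tool_pos: [497.3, -125.5, 124.6]
tcp_rot: [3.134, -0.001, 1.738]
contact_force: [0.6, 0.9, 0.4]
grip_width: 50.4
finger_force: 0.0
rows 2 shift/row [ 0.001  -0.0007 -0.0271] turn/row [-0.0011  0.0038 -0.0014] total [  2.  -1. -54.] [-0.002  0.008 -0.003] maxdq/row 0.06 err 0.000 q [-0.4   0.61  1.8   0.    0.73 -0.56] wrist [ 499. -127.  323.]
```

```bash
python3 -m creep '0.002 -0.001 -0.025 0 0 0 55;0 0 -0.02 0 0 0 55;0 0 -0.009 0 0 0 55;0 0 0 0 0 0 55;0 0 0 0 0 0 0;0 0 0 0 0 0 0;0 0 0 0 0 0 0;0 0 0 0 0 0 0'; python3 -m creep '0 0 0 0 0 0 0;0 0 0 0 0 0 0;0 0 0.015 0 0 0 0;0 0 0.025 0 0 0 0;0 0 0.035 0 0 0 0;-0.003 0.0297 0 0 0 -0.005 0;-0.003 0.0297 0 0 0 -0.005 0;-0.003 0.0297 0 0 0 -0.005 0'; python3 -m creep '-0.003 0.0297 0 0 0 -0.005 0;-0.003 0.0297 0 0 0 -0.005 0;-0.003 0.0297 0 0 0 -0.005 0;-0.003 0.0297 0 0 0 -0.005 0;-0.003 0.0297 0 0 0 -0.005 0;-0.003 0.0297 0 0 0 -0.005 0;-0.003 0.0297 0 0 0 -0.005 0;-0.003 0.0297 0 0 0 -0.005 0';  python3 -m creep '-0.003 0.0297 0 0 0 -0.005 0;-0.003 0.0297 0 0 0 -0.005 0;-0.003 0.0297 0 0 0 -0.005 0;-0.003 0.0297 0 0 0 -0.005 0;0 0 0 0 0 0 0;0 0 0 0 0 0 0';python3 -c "
from syr import *
plan([454,318,76],down(95))"
```

```text
time: 28.68
tool_pos: [501.0, -127.5, 73.1]
tcp_rot: [3.128, 0.002, 1.737]
contact_force: [-0.1, -0.3, 1.7]
grip_width: 28.5
finger_force: 0.3
time: 29.35
tool_pos: [491.5, -37.4, 147.9]
tcp_rot: [3.128, 0.002, 1.72]
contact_force: [-0.2, -0.1, -0.1]
grip_width: 25.2
finger_force: 29.9
time: 30.02
tool_pos: [467.1, 201.0, 147.2]
tcp_rot: [3.129, 0.001, 1.682]
contact_force: [0.6, 0.0, -0.5]
grip_width: 25.2
finger_force: 29.9
time: 30.52
tool_pos: [454.9, 319.5, 146.9]
tcp_rot: [3.13, 0.002, 1.665]
contact_force: [-0.4, 0.1, -0.4]
grip_width: 25.1
finger_force: 29.9
rows 2 shift/row [-0.0005 -0.0007 -0.0354] turn/row [ 0.0003  0.006  -0.0034] total [ -1.  -1. -71.] [ 0.001  0.012 -0.007] maxdq/row 0.07 err 0.000 q [0.47 0.65 1.68 0.   0.81 0.39] wrist [454. 318. 329.]
```

```bash
python3 -m creep '0 0 -0.025 0 0 0 0;0 0 -0.025 0 0 0 0;0 0 -0.013 0 0 0 0;0 0 -0.006 0 0 0 0;0 0 0 0 0 0 0;0 0 0 0 0 0 48;0 0 0 0 0 0 48;0 0 0 0 0 0 48'; python3 -m creep '0 0 0.015 0 0 0 48;0 0 0.03 0 0 0 48;0 0 0.035 0 0 0 48;0 0 0.01 0 0 0 48';python3 -c "
from syr import *
syr()
plan([575.5,134,150],down(81.3))"
```

```text
time: 31.18
tool_pos: [456.0, 317.9, 78.6]
tcp_rot: [3.129, 0.001, 1.661]
contact_force: [-0.4, -0.1, 0.0]
grip_width: 40.4
finger_force: 0.0
time: 31.52
tool_pos: [457.4, 319.1, 173.0]
tcp_rot: [3.122, -0.001, 1.662]
contact_force: [1.5, 1.0, 0.5]
grip_width: 44.0
finger_force: 0.0
syr [572.4 114.7] cap azim 81.4 len 85 capdist 48
syr [430.3 112.6] cap azim -98.2 len 84 capdist 47
rows 6 shift/row [ 0.0196 -0.0309 -0.0039] turn/row [-0.0002  0.0034 -0.0405] total [ 118. -185.  -23.] [-0.001  0.021 -0.243] maxdq/row 0.07 err 0.000 q [0.1  0.6  1.52 0.   1.02 0.25] wrist [575. 134. 403.]
```

```bash
python3 -m creep '0.0168 -0.0264 0 0 0 -0.0347 55;0.0168 -0.0264 0 0 0 -0.0347 55;0.0168 -0.0264 0 0 0 -0.0347 55;0.0168 -0.0264 0 0 0 -0.0347 55;0.0168 -0.0264 0 0 0 -0.0347 55;0.0168 -0.0264 0 0 0 -0.0347 55;0.0168 -0.0264 0 0 0 -0.0347 55;0 0 0 0 0 0 55'; python3 -m creep '0 0 0 0 0 0 55';python3 -c "
from syr import *
plan([575,134.5,70.5],down(81.3))"
```

```text
time: 32.23
tool_pos: [575.7, 128.7, 167.1]
tcp_rot: [3.128, 0.003, 1.413]
contact_force: [0.5, -0.3, -0.4]
grip_width: 50.4
finger_force: 0.0
time: 32.32
tool_pos: [573.4, 131.8, 166.9]
tcp_rot: [3.131, 0.002, 1.416]
contact_force: [-0.3, 0.4, -0.9]
grip_width: 50.4
finger_force: 0.0
rows 3 shift/row [ 0.0005  0.0009 -0.0321] turn/row [0.0011 0.0034 0.001 ] total [  2.   3. -96.] [0.003 0.01  0.003] maxdq/row 0.06 err 0.000 q [0.1  0.71 1.58 0.   0.86 0.25] wrist [575. 134. 323.]
```

```bash
python3 -m creep '0.001 0.003 -0.025 0 0 0.003 55;0 0 -0.025 0 0 0 55;0 0 -0.025 0 0 0 55;0 0 -0.015 0 0 0 55;0 0 -0.005 0 0 0 55;0 0 0 0 0 0 55;0 0 0 0 0 0 0;0 0 0 0 0 0 0'; python3 -m creep '0 0 0 0 0 0 0;0 0 0 0 0 0 0;0 0 0 0 0 0 0;0 0 0 0 0 0 0;0 0 0.015 0 0 0 0;0 0 0.025 0 0 0 0;0 0 0.035 0 0 0 0;0 0.01 0.015 0 0 0 0'; python3 -m creep '-0.0041 0.0274 0 0 0 0.0265 0;-0.0041 0.0274 0 0 0 0.0265 0;-0.0041 0.0274 0 0 0 0.0265 0;-0.0041 0.0274 0 0 0 0.0265 0;-0.0041 0.0274 0 0 0 0.0265 0;-0.0041 0.0274 0 0 0 0.0265 0;-0.0041 0.0274 0 0 0 0.0265 0;-0.0041 0.0274 0 0 0 0.0265 0';  python3 -m creep '-0.0041 0.0274 0 0 0 0.0265 0;0 0 0 0 0 0 0;0 0 0 0 0 0 0';python3 -c "
from syr import *
plan([538,390,78],down(95))"
```

```text
time: 32.98
tool_pos: [574.7, 136.9, 74.3]
tcp_rot: [3.127, 0.001, 1.423]
contact_force: [0.3, -0.1, 0.6]
grip_width: 41.7
finger_force: 0.0
time: 33.65
tool_pos: [575.5, 145.4, 166.8]
tcp_rot: [3.125, 0.001, 1.42]
contact_force: [1.5, 0.7, 0.4]
grip_width: 24.7
finger_force: 30.0
time: 34.32
tool_pos: [540.9, 366.8, 162.9]
tcp_rot: [3.13, 0.002, 1.635]
contact_force: [0.3, -0.1, -1.1]
grip_width: 25.6
finger_force: 30.0
time: 34.57
tool_pos: [536.5, 394.2, 162.6]
tcp_rot: [3.13, 0.002, 1.663]
contact_force: [0.5, -0.4, -0.4]
grip_width: 25.5
finger_force: 30.0
rows 3 shift/row [ 0.0005 -0.0014 -0.0282] turn/row [ 0.0003  0.0039 -0.0016] total [  2.  -4. -85.] [ 0.001  0.012 -0.005] maxdq/row 0.05 err 0.000 q [0.51 0.81 1.33 0.   1.   0.42] wrist [538. 390. 331.]
```

```bash
python3 -m creep '0.001 -0.004 -0.025 0 0 0 0;0 0 -0.025 0 0 0 0;0 0 -0.02 0 0 0 0;0 0 -0.01 0 0 0 0;0 0 -0.004 0 0 0 0;0 0 0 0 0 0 0;0 0 0 0 0 0 48;0 0 0 0 0 0 48'; python3 -m creep '0 0 0 0 0 0 48;0 0 0.015 0 0 0 48;0 0 0.03 0 0 0 48;0 0 0.035 0 0 0 48;0 0 0 0 0 0 48';python3 -c "
from syr import *
syr()
plan([430.3,112.5,165],down(81.8))"
```

```text
time: 35.23
tool_pos: [539.0, 388.7, 79.9]
tcp_rot: [3.128, 0.001, 1.66]
contact_force: [-0.2, -0.6, 0.7]
grip_width: 34.2
finger_force: 0.0
time: 35.65
tool_pos: [541.1, 390.7, 167.0]
tcp_rot: [3.118, -0.004, 1.66]
contact_force: [1.1, 0.2, 0.9]
grip_width: 44.4
finger_force: 0.0
syr [430.3 112.4] cap azim -98.2 len 84 capdist 47
rows 8 shift/row [-0.0137 -0.0347  0.0001] turn/row [-0.0002  0.0026 -0.0291] total [-110. -278.    1.] [-0.002  0.021 -0.233] maxdq/row 0.10 err 0.000 q [ 0.08  0.36  1.91 -0.    0.87  0.23] wrist [430. 112. 418.]
```

```bash
python3 -m creep '-0.0137 -0.0347 0 0 0 -0.0291 55;-0.0137 -0.0347 0 0 0 -0.0291 55;-0.0137 -0.0347 0 0 0 -0.0291 55;-0.0137 -0.0347 0 0 0 -0.0291 55;-0.0137 -0.0347 0 0 0 -0.0291 55;-0.0137 -0.0347 0 0 0 -0.0291 55;-0.0137 -0.0347 0 0 0 -0.0291 55;-0.012 -0.0347 0 0 0 -0.0291 55'; python3 -m creep '0 0 -0.03 0 0 0 55;0 0 0 0 0 0 55;0 0 0 0 0 0 55';python3 -c "
from syr import *
plan([430.3,112.5,71],down(81.8))"
```

```text
time: 36.37
tool_pos: [428.8, 110.0, 158.6]
tcp_rot: [3.13, 0.002, 1.427]
contact_force: [0.3, -1.3, 0.4]
grip_width: 50.8
finger_force: 0.0
time: 36.62
tool_pos: [429.6, 111.2, 128.3]
tcp_rot: [3.133, 0.002, 1.427]
contact_force: [-0.7, 0.0, 0.3]
grip_width: 50.6
finger_force: 0.0
rows 2 shift/row [ 0.0003  0.0006 -0.0287] turn/row [0.0017 0.0042 0.0005] total [  1.   1. -57.] [0.003 0.008 0.001] maxdq/row 0.07 err 0.000 q [0.08 0.53 1.99 0.   0.62 0.23] wrist [430. 112. 324.]
```

```bash
python3 -m creep '0 0.001 -0.025 0 0 0 55;0 0 -0.02 0 0 0 55;0 0 -0.012 0 0 0 55;0 0 0 0 0 0 55;0 0 0 0 0 0 0;0 0 0 0 0 0 0;0 0 0 0 0 0 0;0 0 0 0 0 0 0'; python3 -m creep '0 0 0 0 0 0 0;0 0 0 0 0 0 0;0 0 0.015 0 0 0 0;0 0 0.025 0 0 0 0;0 0 0.035 0 0 0 0;0.003 -0.03 0 0 0 0.0154 0;0.003 -0.03 0 0 0 0.0154 0;0.003 -0.03 0 0 0 0.0154 0'; python3 -m creep '0.003 -0.03 0 0 0 0.0154 0;0.003 -0.03 0 0 0 0.0154 0;0.003 -0.03 0 0 0 0.0154 0;0.003 -0.03 0 0 0 0.0154 0;0.003 -0.03 0 0 0 0.0154 0;0.003 -0.03 0 0 0 0.0154 0;0.003 -0.03 0 0 0 0.0154 0;0.003 -0.03 0 0 0 0.0154 0';  python3 -m creep '0.003 -0.03 0 0 0 0.0154 0;0.003 -0.03 0 0 0 0.0154 0;0.003 -0.03 0 0 0 0.0154 0;0.003 -0.03 0 0 0 0.0154 0;0 0 0 0 0 0 0;0 0 0 0 0 0 0';python3 -c "
from syr import *
plan([475.5,-338,78],down(95))"
```

```text
time: 37.28
tool_pos: [431.0, 112.7, 73.0]
tcp_rot: [3.128, 0.001, 1.428]
contact_force: [-0.9, -1.4, 0.8]
grip_width: 28.7
finger_force: 0.4
time: 37.95
tool_pos: [439.6, 21.7, 148.0]
tcp_rot: [3.127, 0.002, 1.476]
contact_force: [0.1, -0.1, -0.7]
grip_width: 25.3
finger_force: 30.0
time: 38.62
tool_pos: [463.1, -219.1, 147.2]
tcp_rot: [3.129, 0.001, 1.597]
contact_force: [0.3, -0.2, -0.5]
grip_width: 25.0
finger_force: 30.0
time: 39.12
tool_pos: [474.9, -338.9, 146.7]
tcp_rot: [3.13, 0.001, 1.656]
contact_force: [0.6, 0.9, -0.8]
grip_width: 25.4
finger_force: 30.0
rows 2 shift/row [ 0.0003  0.0004 -0.0344] turn/row [0.0001 0.006  0.001 ] total [  1.   1. -69.] [0.    0.012 0.002] maxdq/row 0.07 err 0.000 q [-0.75  0.69  1.6   0.    0.86 -0.84] wrist [ 475. -338.  331.]
```

```bash
python3 -m creep '0 0 -0.025 0 0 0 0;0 0 -0.025 0 0 0 0;0 0 -0.012 0 0 0 0;0 0 -0.006 0 0 0 0;0 0 0 0 0 0 0;0 0 0 0 0 0 45;0 0 0 0 0 0 45;0 0 0 0 0 0 45'; python3 -m creep '0 0 0.015 0 0 0 45;0 0 0.03 0 0 0 45;0 0 0.035 0 0 0 45;-0.01 0.03 0.03 0 0 0 45;-0.01 0.035 0.03 0 0 0 45;-0.01 0.035 0.03 0 0 0 45;-0.01 0.035 0.03 0 0 0 45;-0.01 0.035 0.03 0 0 0 45'; python3 -m creep '0 0.035 0 0 0 0 45;0 0.03 0 0 0 0 45;0 0.03 0 0 0 0 45;0 0 0 0 0 0 45'; python3 -c "
from h import *
im=cap('top'); sc=cap('scene')
cv2.imwrite('pics/t9.png',cv2.resize(im[80:300,185:495][:,:,::-1],(800,568),interpolation=cv2.INTER_CUBIC))
cv2.imwrite('pics/s9.png',cv2.resize(sc[130:330,130:450][:,:,::-1],(800,500),interpolation=cv2.INTER_CUBIC))"
```

```text
time: 39.78
tool_pos: [475.8, -337.6, 79.9]
tcp_rot: [3.128, 0.003, 1.659]
contact_force: [-0.8, -0.5, 0.7]
grip_width: 39.2
finger_force: 0.0
time: 40.45
tool_pos: [429.7, -183.7, 295.5]
tcp_rot: [3.129, 0.002, 1.658]
contact_force: [1.0, -0.2, 0.4]
grip_width: 41.3
finger_force: 0.0
time: 40.78
tool_pos: [429.8, -86.1, 294.7]
tcp_rot: [3.128, 0.0, 1.662]
contact_force: [-1.4, -0.2, -0.2]
grip_width: 41.2
finger_force: 0.0
```

View pics/t9.png

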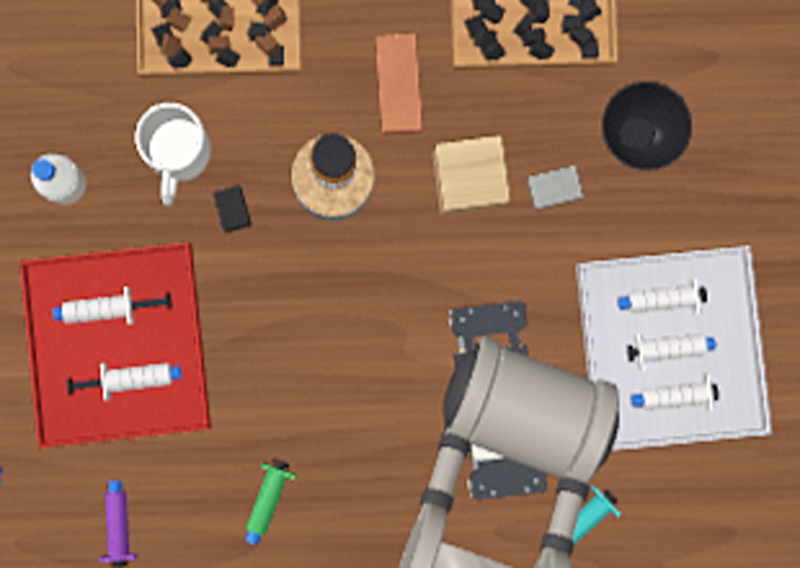

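View pics/s9.png

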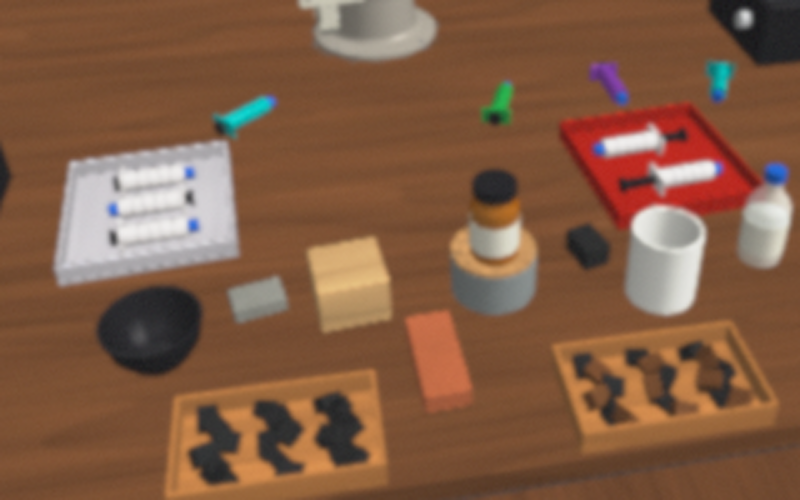

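The steel tray holds three pushed-in syringes (crop px 665,300; 672,347; 675,397). The red tray holds two pulled-out ones (crop px 112,305; 125,378). The jar stands upright on the cork, and there are no white syringes left on the bench.

```bash
python3 -m creep '0 0 0 0 0 0 45;0 0 0 0 0 0 45;0 0 0 0 0 0 45;0 0 0 0 0 0 45'; python3 -c "
from plant import order; print(order.close_job())"
```

```text
time: 41.22
tool_pos: [430.5, -91.0, 293.6]
tcp_rot: [3.13, 0.001, 1.657]
contact_force: [-0.3, -0.5, -0.1]
grip_width: 41.6
finger_force: 0.0
the job is handed in; nothing more can be done
None
```

I handed the job in at 41 s: the jar was held upside down for about 2 s and now stands upright in the middle of the cork stand, the three empty syringes are in the steel tray and the two full ones in the red tray; the last pictures show all this, but the hand-in returned no verdict.

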